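# Zero a probe positioner with the backlash taken out

## Task

Set the carriage of the probe positioner level with its index clip by turning only the knob at the top of its inclined screw, leaving no backlash in the feed direction. To do so, first withdraw the carriage (anticlockwise) at least 3 mm past the index, then feed it back down (clockwise) until its pointer is level with the index, finishing on that clockwise feed so that all the play in the screw is taken up, and let go. Do not push the carriage or the index clip directly, and leave the things round about where they stand.

Things in the scene. Friction and masses are not known exactly. Their poses are not given: they have to be found in the camera images.
- positioner: Fixed probe positioner: grey base plate 180 x 90 x 14 mm, steel post and an aluminium slide bed 120 mm long whose screw axis leans 35 degrees from vertical, pointing up along (-0.574, 0, 0.819) in this body's frame. Origin on the base's underside, z up. After the play is taken up the carriage travels 6.4 mm per radian of the knob
- knob_centre (a point): Centre of the round black knob, 38 mm across, 31 mm long, on the screw's upper end. z: screw axis, out of the knob's top; x, y turn with the knob (white line along +x). Seen from its top, anticlockwise (+z) withdraws the carriage upward, clockwise feeds it down. Takes about 0.15 N m, stays where left. Below this point: 18 mm collar at 20 mm, end plate 48 x 36 mm at 26 mm
- knob_play (a joint): Rotary play (backlash) of the knob on the screw, rad, 0 to 0.5: while it is between its ends the knob turns lightly (about 0.03 N m) and the carriage does not move. 0 = taken up clockwise (feeding down); 0.5 = taken up anticlockwise (withdrawing). It starts anywhere
- carriage: Aluminium carriage, 34 mm long, on the slide bed, with a grey clamp and a steel probe pointing down along the axis. z: screw axis, up. It can travel 33 mm up and 9 mm down from its start. To be moved by the knob only; a push of about 20 N would drive the steep screw back
- pointer_tip (a point): Tip of the carriage's small dark pointer, on the side of the bed at the positioner's -y; z along the screw axis (up). At the start it is 5 to 17 mm below the index tip along the axis
- index_tip (a point): Tip of the index clip's small dark pointer, on a rail along the same side of the bed, facing the carriage's pointer; z along the screw axis (up). The two are level when pointer_tip and index_tip have the same place along this z. The clip is clamped and must stay put
- beaker: Clear glass beaker, 61 mm across, 70 mm high, standing loose beside the positioner; origin under its centre
- dropper: Small white dropper bottle, 30 mm across, 91 mm high, standing loose on the other side of the positioner; origin under its centre
- cup: Clear specimen cup, 50 mm across, 79 mm high, standing loose to the left of the positioner; origin under its centre
Mind the look-alikes: they are no part of the job. There is more than one size of the positioner; the one meant has the size given above.

How it is judged (in metres and radians):
On the way:
1. the carriage has been withdrawn at least 3 mm past the index (z of pointer_tip in the frame of index_tip above 0.003 m), for 0.2 s.
At the end, for the whole second after the job is handed in: The carriage's pointer is level with the index to within 1.5 mm along the screw axis, the knob's play is taken up clockwise (less than 0.1 rad left), the carriage is at rest and the knob released (z of pointer_tip in the frame of index_tip between -0.0015 and 0.0015 m and value of joint knob_play below 0.1 rad and linear speed of carriage below 0.005 m/s); the robot touches nothing.
It fails at once if the index clip was shifted by more than 2 mm (distance of index_tip from where it was at the start of the episode above 0.002 m).
It fails at once if the carriage was pushed by the robot instead of by its knob (contact force between any of the fingers, the arm and carriage above 2 N).
It fails at once if a bystander was shifted by more than 20 mm or knocked over (distance of any of beaker, dropper, cup from where it was at the start of the episode above 0.02 m or angle between any of dropper, beaker, cup's own z axis and vertical above 0.5 rad).
It also fails if it takes over 58 s, if anything falls off the work surface, if the arm or the gripper's body presses on something with over 40 N, if the wrist force passes 120 N, or if a joint passes its speed limit or range.

## Robot

A 7-joint arm with a two-finger parallel gripper is mounted at the origin on a cart in front of the work surface, level with it; the furniture and walls round the work are solid. World frame = base frame: x ahead of the robot, y to its left, z up, the work surface at z = 0. Lengths are in m, angles in degrees, forces in N, time in s.
With the tool pointing down it reaches from about 0.425 to 0.95 m from the base axis. Payload 16.7 kg.
Tool frame: the origin (TCP) lies on the front face of the gripper's body, between the roots of the fingers; the fingertips stand 97 mm ahead of it and the grasp point (between the pads) lies 78 mm ahead of it; z points along the fingers, y is the direction in which the jaws open and shut (so a half turn about z gives the same grasp; the last joint's range is limited). The gripper opens to 94 mm and grips with 3 to 60 N. Pads are 16 mm wide; open, the fingers measure 119 mm over their backs; the gripper's body (75 mm by 177 mm) begins 78 mm behind the grasp point.
Start: joints at [-84.139, 24.414, 4.234, 92.017, -1.954, 63.644, -3.845], TCP at [0.168, 0.654, 0.303] pointing down, gripper open.
Joint ranges: [-163.25, 163.25], [-28.42, 122.38], [-70.27, 78.77], [12.13, 141.07], [-58.53, 238.53], [9.26, 117.41], [-156.51, 156.51]. Speed limits (degrees/s): [108.29, 108.29, 136.94, 136.94, 172.46, 172.46, 172.46].

## Interface

Orientations are given as [roll, pitch, yaw] about the fixed x, y, z axes, in that order (R = Rz(yaw) Ry(pitch) Rx(roll)).
In Python, from station import robot gives the robot as it stands.
- The arm moves only by the shell command python3 -m creep 'ROWS' [FORCE]. ROWS is a JSON object of lists of equal length, an entry for each row: "claw": the finger opening in cm, from 0 to 9.4; "xyz": the shift along the tool's x, y, z in cm, a list of three; "spin": the turn about the tool's z in degrees. A call has 1 to 20 rows; each row is the pose to reach, as a shift and turn from the pose measured when the call began, along the tool's axes at that moment; what a row does not reach only later rows make up. A row lasts 1/12 s, in which the tool goes at most 41.7 mm and 7.16 degrees, less where a joint would pass 70% of its speed; a pose out of reach is approached as far as the arm can. A call with a gripper value outside its range is refused whole. The fingers move at their own pace and stop on an object; FORCE is the grip in N (left out, the last holds). Time passes only in rows, so rows that repeat a pose let the fingers close. It gives the time, the measured TCP pose, the force and the opening at its end, in the units of the state.
- robot.read_state(): the state, without advancing time (a new reading comes with each control period).
- robot.capture(name): name is "side" or "top"; returns the picture (480x640x3 uint8, red, green, blue); there is no depth.
- robot.get_calibration(name): a dict with "fx", "fy", "cx", "cy" (pixels), "pose" (4x4, takes a point from camera to world coordinates). Camera axes: x right, y up, looking along -z (the intrinsics and any distortion apply to the point x, -y, -z); pixel columns grow to the right and rows downward; lengths in m; the calibration is good to about 2 mm. A picture is of the moment at which its call begins. get_calibration takes no time and is no camera call.
- robot.finish_job(): hands the job in, once; it reports no verdict.
The state is a dict: "clock": time; "joint_positions": joint angles; "dq": joint speeds; "effort": joint torques, N m; "tcp_pos": TCP position; "tcp_rot": TCP orientation; "wrist_force": force on the tool from outside, world axes, zero at the start; "wrist_torque": the same for the moment, N m; "grip_width": opening from 0.0 (shut) to 1.0 (fully open).
Only numpy, scipy, OpenCV 4.12 (cv2) and the standard library are available. Lean on these libraries where they do the work, as an engineer would, in place of code of your own. Each camera call takes 0.05 s, during which the arm holds its last target.

## Working session

There is one attempt and no reset: what is moved stays moved. The work goes in short steps, Python scripts to look and compute and a shell command to move; the robot and the scene stay as the last step left them, time stands still between calls to the robot, and variables do not carry over. Pictures are saved under pics/ and viewed, and the job is handed in when it is done.

```bash
mkdir -p pics; ls; python3 - <<'E'
from station import robot
import cv2
print(robot.read_state())
for n in("side","top"):
    im=robot.capture(n); cv2.imwrite(f"pics/{n}0.png",im[:,:,::-1])
    print(n,robot.get_calibration(n))
E
```

```text
pics
{'clock': 0.0, 'joint_positions': array([-84.13981427,  24.45035093,   4.23186471,  92.0535659 ,
        -1.9536402 ,  63.64538511,  -3.84361773]), 'dq': array([ 0.04818694, -0.06368389, -0.07073457, -0.07903032,  0.05296897,
       -0.02397421, -0.04424141]), 'effort': array([-3.50991868e-04, -9.35827732e+01,  3.66643198e+00, -4.54215145e+01,
       -4.89046751e-02,  1.99150911e-02,  1.30537310e-04]), 'tcp_pos': array([0.16810683, 0.6533841 , 0.30195747]), 'tcp_rot': array([-1.79923114e+02,  6.08605221e-03,  1.65572751e+02]), 'wrist_force': array([0.06499395, 0.18327435, 0.5209025 ]), 'wrist_torque': array([0.01856404, 0.06317997, 0.04965241]), 'grip_width': 0.9990106810446076}
side {'fx': 610.3528342006479, 'fy': 610.3528342006479, 'cx': 308.10447558119955, 'cy': 244.7051002941592, 'pose': array([[-0.99908079, -0.00723093,  0.04225257,  0.53057835],
       [ 0.04196797, -0.36578562,  0.92975242,  0.84918902],
       [ 0.00873241,  0.93067104,  0.36575286,  0.55813847],
       [ 0.        ,  0.        ,  0.        ,  1.        ]])}
top {'fx': 468.98327716515155, 'fy': 468.98327716515155, 'cx': 319.2920748578615, 'cy': 238.79440145899338, 'pose': array([[ 0.01740864,  0.9927931 , -0.11856983,  0.4049816 ],
       [-0.99978292,  0.01864247,  0.0093047 , -0.20876707],
       [ 0.01144808,  0.1183821 ,  0.99290212,  1.02008002],
       [ 0.        ,  0.        ,  0.        ,  1.        ]])}
```

View pics/side0.png

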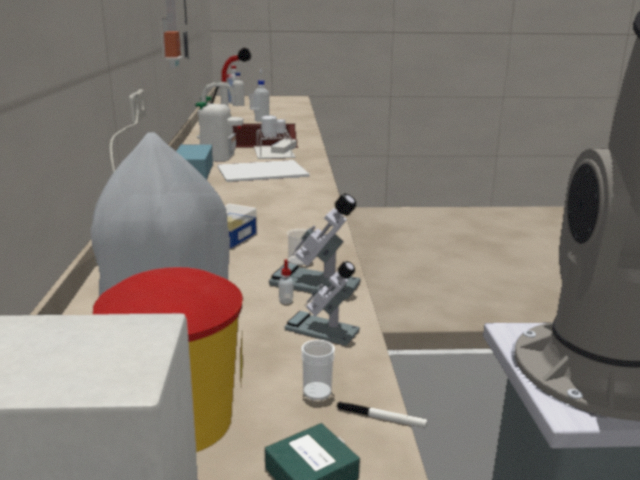

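View pics/top0.png

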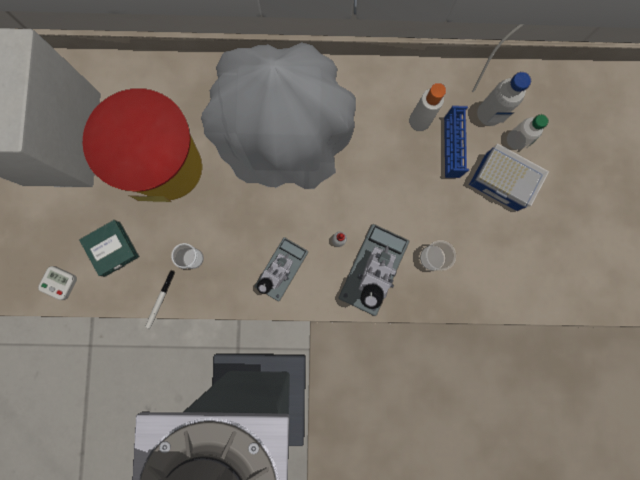

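```bash
python3 - <<'E'
import cv2
a=cv2.imread("pics/top0.png")[215:325,325:465]; cv2.imwrite("pics/top0c.png",cv2.resize(a,None,fx=5.4,fy=5.4,interpolation=cv2.INTER_CUBIC))
a=cv2.imread("pics/side0.png")[180:350,250:380]; cv2.imwrite("pics/side0c.png",cv2.resize(a,None,fx=3.5,fy=3.5,interpolation=cv2.INTER_CUBIC))
E
```

```text
(no output)
```

View pics/top0c.png

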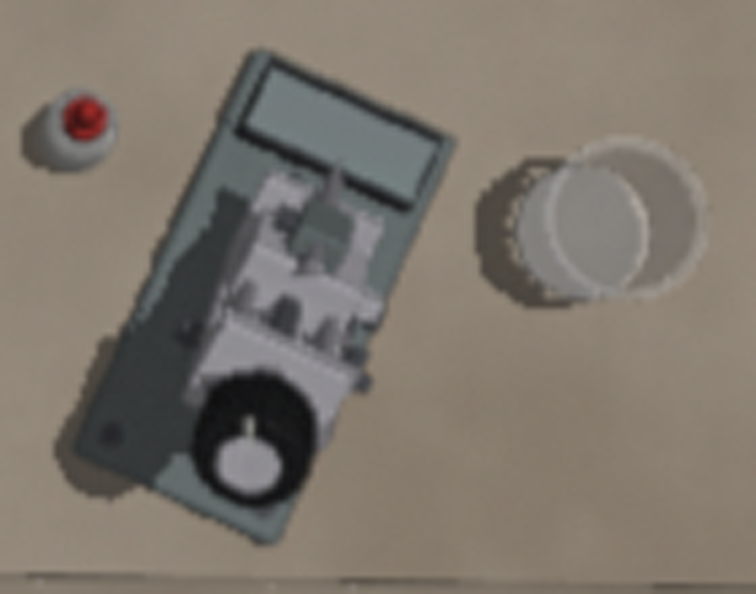

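View pics/side0c.png

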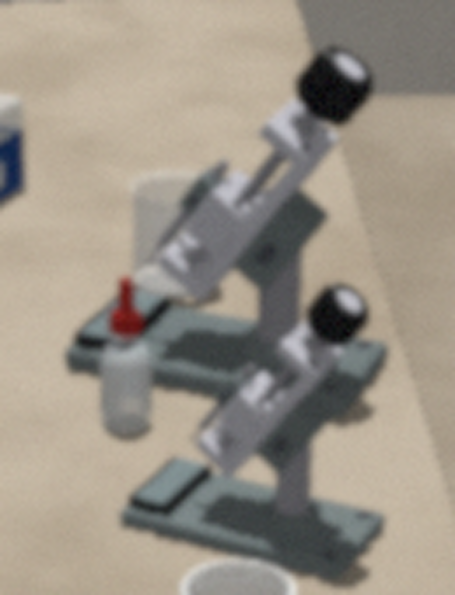

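```bash
cat > h.py <<'E'
import numpy as np, cv2
from station import robot
from scipy.optimize import least_squares, minimize
cal={n:robot.get_calibration(n) for n in("side","top")}
def proj(n,P):
    c=cal[n];T=np.linalg.inv(c["pose"]);P=np.atleast_2d(P)
    q=P@T[:3,:3].T+T[:3,3]
    return np.c_[c["cx"]+c["fx"]*q[:,0]/-q[:,2], c["cy"]-c["fy"]*q[:,1]/-q[:,2]]
def ray(n,u,v):
    c=cal[n];d=c["pose"][:3,:3]@np.array([(u-c["cx"])/c["fx"],-(v-c["cy"])/c["fy"],-1]);return c["pose"][:3,3],d
def onz(n,u,v,z):
    o,d=ray(n,u,v);return o+d*(z-o[2])/d[2]
def axes(yaw):
    a=np.array([-np.sin(np.radians(35))*np.cos(yaw),-np.sin(np.radians(35))*np.sin(yaw),np.cos(np.radians(35))])
    y=np.array([-np.sin(yaw),np.cos(yaw),0]);return a,y,np.cross(y,a)
E
python3 - <<'E'
from h import *
s=5.4
for n,pts,z in(("top",[(262,50),(455,140),(272,545),(75,455)],.014),):
    W=[]
    for u,v in pts:
        p=onz(n,325+(u+.5)/s-.5,215+(v+.5)/s-.5,z);W.append(p)
    W=np.array(W);print(W.round(4))
    print([np.linalg.norm(W[i]-W[(i+1)%4]).round(4) for i in range(4)])
    d1=W[0]-W[3];d2=W[1]-W[2];e=W[0]-W[1];f=W[3]-W[2]
    yaws=[np.arctan2(d1[1],d1[0]),np.arctan2(d2[1],d2[0]),np.arctan2(-e[0],e[1]),np.arctan2(-f[0],f[1])]
    print(np.degrees(yaws)); yaw=np.mean(yaws); c=W.mean(0);print("base c",c,np.degrees(yaw))
a,y,x=axes(yaw)
# knob silhouettes
masks={}
for n,(r0,r1,c0,c1) in(("top",(278,315,352,392)),("side",(190,220,328,362))):
    im=cv2.imread(f"pics/{n}0.png");g=im.max(2)
    m=np.zeros(g.shape,np.uint8);m[r0:r1,c0:c1]=(g[r0:r1,c0:c1]<60)*255
    k,l,st,ce=cv2.connectedComponentsWithStats(m);i=1+np.argmax(st[1:,4]);m=(l==i).astype(np.uint8)
    cs,_=cv2.findContours(m,0,1);h=cv2.convexHull(np.vstack(cs));M=np.zeros_like(m);cv2.fillPoly(M,[h],1)
    print(n,st[i],M.sum());masks[n]=M
t=np.linspace(0,2*np.pi,48,endpoint=False)
ring=np.outer(np.cos(t),x)+np.outer(np.sin(t),y)
def model(c,n):
    P=np.vstack([c+.019*ring+a*.0155,c+.019*ring-a*.0155]);q=proj(n,P)
    M=np.zeros((480*4,640*4),np.uint8);cv2.fillPoly(M,[cv2.convexHull(((q+.5)*4-.5).round().astype(np.int32))],1)
    return cv2.resize(M.astype(np.float32),(640,480),interpolation=cv2.INTER_AREA)
def cost(c): return sum(np.abs(model(c,n)-masks[n]).sum() for n in masks)
x0=c-a*0+np.array([-.08*np.cos(yaw),-.08*np.sin(yaw),.19])
# init by triangulation of centroids
A=[];b=[]
for n in masks:
    v,u=np.argwhere(masks[n]).mean(0);o,d=ray(n,u,v);d/=np.linalg.norm(d);Pm=np.eye(3)-np.outer(d,d);A.append(Pm);b.append(Pm@o)
x0=np.linalg.lstsq(np.vstack(A),np.hstack(b),rcond=None)[0];print("tri",x0,cost(x0))
r=minimize(cost,x0,method="Nelder-Mead",options=dict(initial_simplex=x0+np.vstack([np.zeros(3),.006*np.eye(3)]),xatol=1e-4))
print(r.x,r.fun);k=r.x
rel=k-c;print("in body",rel@[np.cos(yaw),np.sin(yaw),0],rel@y)
np.savez("k.npz",k=k,yaw=yaw)
for n in masks:
    print(n,proj(n,k))
E
```

```text
[[ 0.56   -0.3345  0.014 ]
 [ 0.525  -0.4121  0.014 ]
 [ 0.3634 -0.3392  0.014 ]
 [ 0.3971 -0.2613  0.014 ]]
[np.float64(0.0851), np.float64(0.1773), np.float64(0.0849), np.float64(0.1786)]
[-24.20397977 -24.28169916 -24.27237946 -23.4216877 ]
base c [ 0.46138543 -0.33675928  0.014     ] -24.044936520713332
top [352 278  31  31 524] 792
side [336 196  20  19 229] 262
tri [ 0.4076273  -0.30010813  0.18915729] 421.5
[ 0.40874412 -0.29735143  0.19032285] 413.4375
in body -0.06413027260845527 0.014539425473573238
top [[364.26800406 293.43996084]]
side [[343.73939003 205.24240544]]
```

```bash
python3 - <<'E'
from h import *
yaw=float(np.load("k.npz")["yaw"]);yaw=np.radians(-24.2)
a,y,x=axes(yaw)
masks={}
for n,(r0,r1,c0,c1),th in(("top",(283,311,360,386),38),("side",(190,220,328,362),60)):
    im=cv2.imread(f"pics/{n}0.png");g=im.max(2)
    m=np.zeros(g.shape,np.uint8);m[r0:r1,c0:c1]=(g[r0:r1,c0:c1]<th)*255
    k,l,st,ce=cv2.connectedComponentsWithStats(m);i=1+np.argmax(st[1:,4]);m=(l==i).astype(np.uint8)
    cs,_=cv2.findContours(m,0,1);h=cv2.convexHull(np.vstack(cs));M=np.zeros_like(m);cv2.fillPoly(M,[h],1)
    print(n,st[i],M.sum());masks[n]=M
t=np.linspace(0,2*np.pi,48,endpoint=False)
ring=np.outer(np.cos(t),x)+np.outer(np.sin(t),y)
def hull(c,n): return cv2.convexHull(proj(n,np.vstack([c+.019*ring+a*.0155,c+.019*ring-a*.0155])).astype(np.float32))
def model(c,n):
    M=np.zeros((480*4,640*4),np.uint8);cv2.fillPoly(M,[((hull(c,n)+.5)*4-.5).round().astype(np.int32)],1)
    return cv2.resize(M.astype(np.float32),(640,480),interpolation=cv2.INTER_AREA)
def cost(c): return sum(np.abs(model(c,n)-masks[n]).sum() for n in masks)
A=[];b=[]
for n in masks:
    v,u=np.argwhere(masks[n]).mean(0);o,d=ray(n,u,v);d/=np.linalg.norm(d);Pm=np.eye(3)-np.outer(d,d);A.append(Pm);b.append(Pm@o)
x0=np.linalg.lstsq(np.vstack(A),np.hstack(b),rcond=None)[0];print("tri",x0,cost(x0))
r=minimize(cost,x0,method="Nelder-Mead",options=dict(initial_simplex=x0+np.vstack([np.zeros(3),.006*np.eye(3)]),xatol=1e-4))
k=r.x;print(k,r.fun,{n:model(k,n).sum() for n in masks})
rel=k-[.4614,-.3368,0];print("in body",rel@[np.cos(yaw),np.sin(yaw),0],rel@y)
np.savez("k.npz",k=k,yaw=yaw)
out=[]
for n,(r0,c0) in(("top",(265,330)),("side",(175,310))):
    im=cv2.imread(f"pics/{n}0.png")[r0:r0+60,c0:c0+66];im=cv2.resize(im,None,fx=6,fy=6,interpolation=cv2.INTER_CUBIC)
    cv2.polylines(im,[(((hull(k,n)-[c0,r0])+.5)*6-.5).round().astype(np.int32)],True,(0,255,0));out.append(im)
cv2.imwrite("pics/knobfit.png",np.hstack(out))
E
```

```text
top [360 285  23  24 280] 433
side [336 196  20  19 229] 262
tri [ 0.40490116 -0.31052625  0.18573112] 232.375
[ 0.40635208 -0.31086312  0.18521795] 225.75 {'top': np.float32(523.375), 'side': np.float32(392.5)}
in body -0.0608424429059715 0.0010921374342199516
```

View pics/knobfit.png

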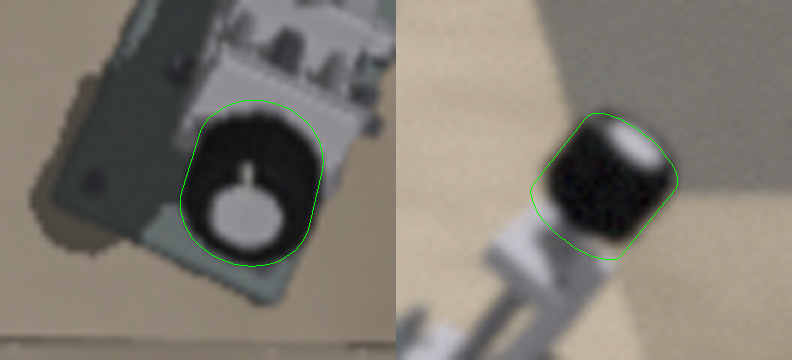

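```bash
cat >> h.py <<'E'
def avg(n,k=6): return np.mean([robot.capture(n).astype(np.float32) for _ in range(k)],0)[:,:,::-1]
def crop(n,f,r0,r1,c0,c1,s,name):
    cv2.imwrite(name,cv2.resize(np.clip(f[r0:r1,c0:c1],0,255).astype(np.uint8),None,fx=s,fy=s,interpolation=cv2.INTER_CUBIC))
E
python3 - <<'E'
from h import *
f=avg("top");np.save("t0.npy",f);crop("top",f,240,300,355,410,10,"pics/t0z.png")
E
```

```text
(no output)
```

View pics/t0z.png

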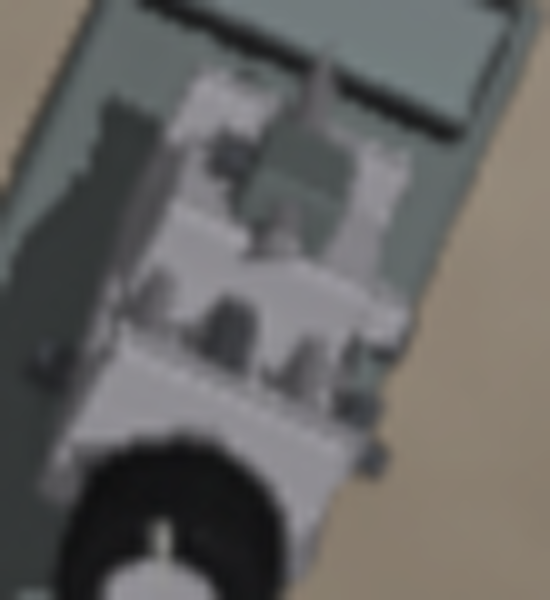

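```bash
python3 - <<'E'
from h import *
def tri(a,b):
    A=[];B=[]
    for n,(u,v) in(("top",a),("side",b)):
        o,d=ray(n,u,v);d/=np.linalg.norm(d);P=np.eye(3)-np.outer(d,d);A.append(P);B.append(P@o)
    s=np.linalg.lstsq(np.vstack(A),np.hstack(B),rcond=None);return s[0],s[1]
print("box",tri((22,185),(185,318)))
print("box bottom",onz("top",97,187,0))
print("bin lid",tri((138,140),(170,300)))
print("cup bottom",onz("top",190,262,0), "cup rim side", onz("side",318,345,.079))
print("dropper",tri((340,237),(287,265)),"beaker base",onz("top",432,260,0))
print("small base",onz("top",282,268,0))
E
```

```text
box (array([0.60527173, 0.28556327, 0.25012346]), array([0.00144291]))
box bottom [0.63271878 0.27436566 0.        ]
bin lid (array([0.67912402, 0.11587619, 0.19206083]), array([1.21214491e-06]))
cup bottom [0.47080006 0.06144337 0.        ] cup rim side [0.47766738 0.04625546 0.079     ]
dropper (array([ 0.52167029, -0.25938681,  0.07927904]), array([1.96449477e-08])) beaker base [ 0.48476714 -0.46536872  0.        ]
small base [ 0.46138648 -0.13843025  0.        ]
```

```bash
python3 -m creep '{"claw":[9.4,9.4,9.4,9.4,9.4,9.4,9.4,9.4,9.4,9.4,9.4,9.4,9.4],"xyz":[[-34.4,-32.8,-3.3],[-34.4,-32.8,-3.3],[-34.4,-32.8,-3.3],[-34.4,-32.8,-3.3],[-34.4,-32.8,-3.3],[-34.4,-32.8,-3.3],[-34.4,-32.8,-3.3],[-34.4,-32.8,-3.3],[-34.4,-32.8,-3.3],[-34.4,-32.8,-3.3],[-34.4,-32.8,-3.3],[-45.8,-60.8,-3.3],[-45.8,-60.8,-3.3]],"spin":[5,10,15,20,25,30,35,40,45,45,45,45,45]}' 40
```

```text
clock: 1.48
tcp_pos: [0.4237, 0.1814, 0.3349]
tcp_rot: [180.0, 0.0, 120.5]
wrist_force: [1.2, 0.7, -0.1]
grip_width: 0.999
```

```bash
python3 -m creep '{"claw":[9.4,9.4,9.4,9.4,9.4,9.4,9.4,9.4,9.4,9.4,9.4,9.4,9.4,9.4,9.4],"xyz":[[-21.7,-8.6,0],[-21.7,-8.6,0],[-21.7,-8.6,0],[-21.7,-8.6,0],[-21.7,-8.6,0],[-41.5,-26.6,0],[-41.5,-26.6,0],[-41.5,-26.6,0],[-41.5,-26.6,0],[-41.5,-26.6,0],[-41.5,-26.6,0],[-41.5,-26.6,0],[-41.5,-26.6,0],[-41.5,-26.6,0],[-41.5,-26.6,0]],"spin":[0,0,0,0,0,0,0,0,0,0,0,0,0,0,0]}'; python3 - <<'E'
from h import *
print(robot.read_state()["joint_positions"])
crop("top",avg("top",1),200,340,300,460,5,"pics/t1.png")
crop("side",avg("side",1),130,260,280,420,5,"pics/s1.png")
E
```

```text
clock: 2.73
tcp_pos: [0.4053, -0.3112, 0.3347]
tcp_rot: [-180.0, -0.0, 120.5]
wrist_force: [0.4, 1.1, -0.2]
grip_width: 0.999
[-20.56338844  10.38709512  58.27615437 112.89851729 -10.00890315
  61.97216005  72.50965808]
```

View pics/t1.png

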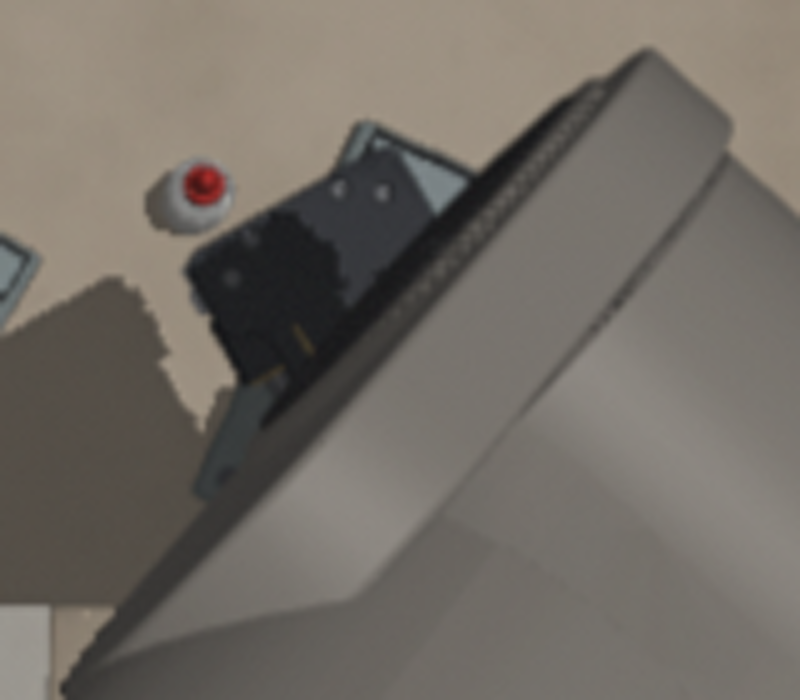

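View pics/s1.png

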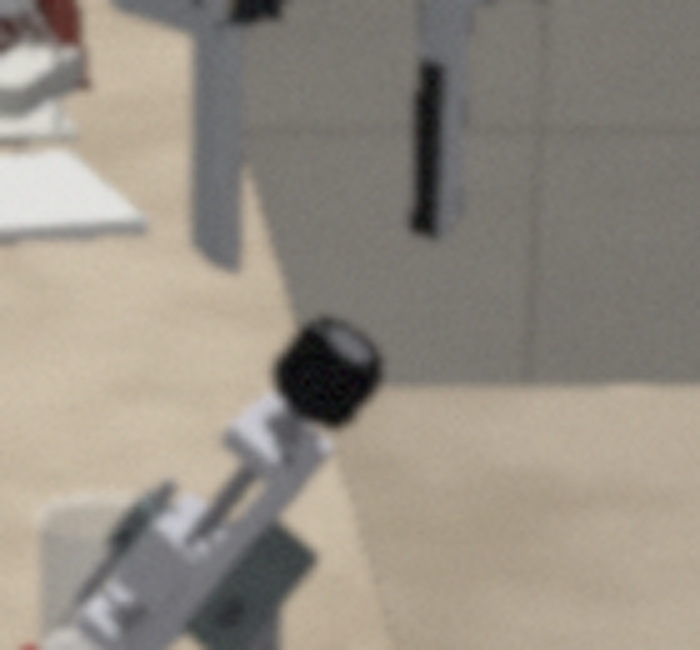

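```bash
python3 -m creep '{"claw":[9.4,9.4,9.4,6.0,4.5,3,3,3,3],"xyz":[[0,0,3],[0,0,5.5],[0,0,6.2],[0,0,6.2],[0,0,6.2],[0,0,6.2],[0,0,6.2],[0,0,6.2],[0,0,6.2]],"spin":[-5,-10,-10,-10,-10,-10,-10,-10,-10]}' 40; python3 - <<'E'
from h import *
s=robot.read_state();print(s["joint_positions"],s["wrist_force"],s["wrist_torque"])
crop("top",avg("top",1),200,340,300,460,5,"pics/t2.png")
crop("side",avg("side",1),130,260,280,420,5,"pics/s2.png")
E
```

```text
clock: 3.58
tcp_pos: [0.4063, -0.31, 0.2734]
tcp_rot: [179.9, 0.0, 130.6]
wrist_force: [-0.4, -0.1, -0.1]
grip_width: 0.614
[-14.77497523  15.46755989  53.4481898  116.80763333 -15.31409383
  54.76483786  87.2489972 ] [-0.37726666 -0.07290695 -0.07591308] [ 0.01977429  0.03204349 -0.01622464]
```

View pics/s2.png

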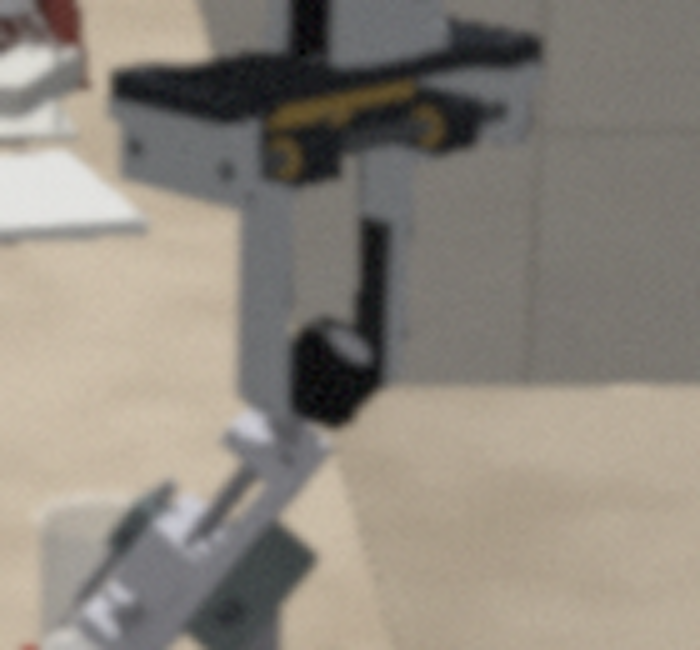

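```bash
python3 -m creep '{"claw":[3,3,3,3,3],"xyz":[[0,0,0],[0,0,0],[0,0,0],[0,0,0],[0,0,0]],"spin":[0,0,0,0,0]}' 40;  python3 - <<'E'
from h import *
s=robot.read_state();print(s["grip_width"]*94,s["wrist_force"],s["wrist_torque"])
E
python3 -m creep '{"claw":[3,3,3,3,3],"xyz":[[0,0,0],[0,0,0],[0,0,0],[0,0,0],[0,0,0]],"spin":[-4,-8,-12,-12,-12]}' 40; python3 - <<'E'
from h import *
s=robot.read_state();print(s["grip_width"]*94,s["wrist_force"],s["wrist_torque"])
E
```

```text
clock: 4.1
tcp_pos: [0.4047, -0.3112, 0.2731]
tcp_rot: [-180.0, 0.0, 130.5]
wrist_force: [-8.7, -8.1, 1.2]
grip_width: 0.444
41.72643828280447 [-8.65877261 -8.12012783  1.21994876] [-1.57311857  1.84968996  0.3614296 ]
clock: 4.52
tcp_pos: [0.4044, -0.3111, 0.2732]
tcp_rot: [-180.0, -0.1, 142.4]
wrist_force: [-3.9, 2.2, 4.6]
grip_width: 0.418
39.29430612842436 [-3.90167678  2.19909288  4.57418672] [0.90898623 0.52760508 0.46785415]
```

```bash
python3 -m creep '{"claw":[3,3,3,3,3,3,3,3],"xyz":[[0,0,0],[0,0,0],[0,0,0],[0,0,0],[0,0,0],[0,0,0],[0,0,0],[0,0,0]],"spin":[-6,-12,-18,-24,-30,-36,-42,-42]}' 40; python3 - <<'E'
from h import *
s=robot.read_state();print(s["grip_width"]*94,s["wrist_force"],s["wrist_torque"],s["joint_positions"])
crop("top",avg("top",1),200,340,300,460,5,"pics/t3.png")
crop("side",avg("side",1),130,260,280,420,5,"pics/s3.png")
E
```

```text
clock: 5.18
tcp_pos: [0.4049, -0.311, 0.2734]
tcp_rot: [180.0, 0.0, -175.4]
wrist_force: [2.5, 3.1, 1.2]
grip_width: 0.447
42.03495977130388 [2.48821904 3.0907636  1.21329462] [ 0.33798411 -0.68723722 -0.26298731] [ -5.55941239  12.91771768  41.69230776 116.47583496 -10.57783264
  54.27161902 136.19909022]
```

View pics/s3.png

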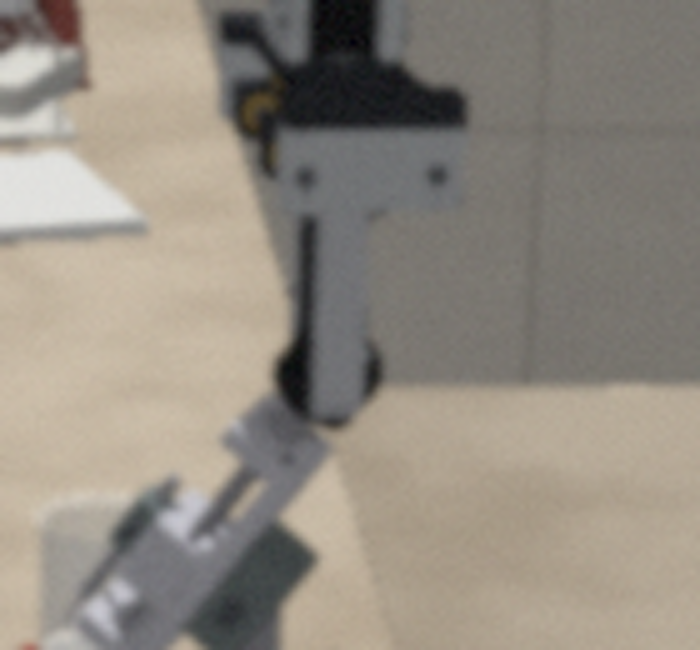

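View pics/t3.png

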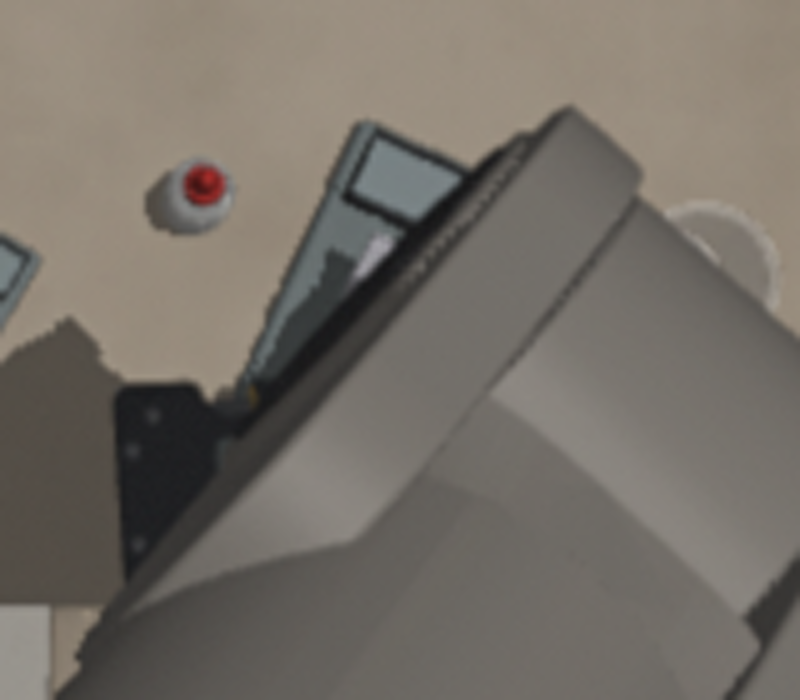

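```bash
cat >> h.py <<'E'
K=np.load("k.npz")
def track(f0,f1,n="side",box=None,rng=np.arange(-12,36,.25)):
    a,y,x=axes(float(K["yaw"]));p0=K["k"]-.1*a
    d=(proj(n,p0+.01*a)-proj(n,p0))[0]/10  # px per mm
    r0,r1,c0,c1=box
    g0=cv2.cvtColor(f0.astype(np.float32),cv2.COLOR_BGR2GRAY);g1=cv2.cvtColor(f1.astype(np.float32),cv2.COLOR_BGR2GRAY)
    yy,xx=np.mgrid[r0:r1,c0:c1].astype(np.float32);t=g0[r0:r1,c0:c1]
    e=[np.abs(cv2.remap(g1,xx+d[0]*s,yy+d[1]*s,cv2.INTER_CUBIC)-t).mean() for s in rng]
    i=int(np.argmin(e));return d,rng[i],e[i],np.array(e)
E
python3 - <<'E'
from h import *
f0=cv2.imread("pics/side0.png").astype(np.float32)
f1=avg("side",3);np.save("s3.npy",f1)
A=f0[215:275,280:345];B=f1[215:275,280:345]
z=lambda q:cv2.resize(np.clip(q,0,255).astype(np.uint8),None,fx=6,fy=6,interpolation=cv2.INTER_CUBIC)
cv2.imwrite("pics/cmp1.png",np.hstack([z(A),z(B)]))
for b in((228,242,308,322),(244,258,294,308)):
    d,s,e,_=track(f0,f1,box=b);print(b,d,s,e)
E
```

```text
Traceback (most recent call last):
  File "h.py", line 26, in track
    e=[np.abs(cv2.remap(g1,xx+d[0]*s,yy+d[1]*s,cv2.INTER_CUBIC)-t).mean() for s in rng]
              ~~~~~~~~~^^^^^^^^^^^^^^^^^^^^^^^^^^^^^^^^^^^^^^^^
cv2.error: OpenCV(4.12.0) /io/opencv/modules/imgproc/src/imgwarp.cpp:1821: error: (-215:Assertion failed) ((map1.type() == CV_32FC2 || map1.type() == CV_16SC2) && map2.empty()) || (map1.type() == CV_32FC1 && map2.type() == CV_32FC1) in function 'remap'
```

View pics/cmp1.png

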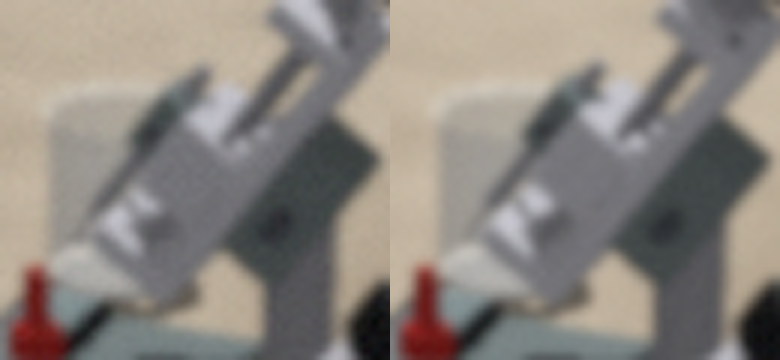

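```bash
sed -i 's/cv2.remap(g1,xx+d\[0\]\*s,yy+d\[1\]\*s/cv2.remap(g1,(xx+d[0]*s).astype(np.float32),(yy+d[1]*s).astype(np.float32)/' h.py; python3 - <<'E'
from h import *
f0=cv2.imread("pics/side0.png").astype(np.float32)
f1=np.load("s3.npy")
for b in((228,242,308,322),(244,258,294,308),(225,262,290,324)):
    d,s,e,_=track(f0,f1,box=b,rng=np.arange(-10,15,.25));print(b,d,s,e)
E
```

```text
(228, 242, 308, 322) [ 0.26386681 -0.3301127 ] 2.25 3.9801369
(244, 258, 294, 308) [ 0.26386681 -0.3301127 ] 0.5 7.4811625
(225, 262, 290, 324) [ 0.26386681 -0.3301127 ] 1.25 4.9022093
```

```bash
python3 -m creep '{"claw":[5.5,5.5,5.5,5.5,5.5,5.5,5.5,5.5,5.5,5.5,5,4,3,3,3,3,3],"xyz":[[0,0,0],[0,0,0],[0,0,0],[0,0,0],[0,0,0],[0,0,0],[0,0,0],[0,0,0],[0,0,0],[0,0,0],[0,0,0],[0,0,0],[0,0,0],[0,0,0],[0,0,0],[0,0,0],[0,0,0]],"spin":[0,0,6,13,20,27,34,41,48,55,62,69,69,69,69,69,69]}' 40
python3 -m creep '{"claw":[3,3,3,3,3,3,3,3,3,3,3,3],"xyz":[[0,0,0],[0,0,0],[0,0,0],[0,0,0],[0,0,0],[0,0,0],[0,0,0],[0,0,0],[0,0,0],[0,0,0],[0,0,0],[0,0,0]],"spin":[-6,-12,-18,-25,-32,-39,-46,-53,-60,-66,-69,-69]}' 40
python3 - <<'E'
from h import *
f0=cv2.imread("pics/side0.png").astype(np.float32)
f1=avg("side",2)
s=robot.read_state();print(s["grip_width"]*94,s["wrist_force"],s["joint_positions"].round())
A=f0[215:275,280:345];B=f1[215:275,280:345]
z=lambda q:cv2.resize(np.clip(q,0,255).astype(np.uint8),None,fx=6,fy=6,interpolation=cv2.INTER_CUBIC)
cv2.imwrite("pics/cmp2.png",np.hstack([z(A),z(B)]))
for b in((228,242,308,322),(244,258,294,308),(225,262,290,324)):
    d,s,e,_=track(f0,f1,box=b,rng=np.arange(-10,20,.25));print(b,s,e)
E
```

```text
clock: 6.85
tcp_pos: [0.4044, -0.3113, 0.2733]
tcp_rot: [-180.0, -0.0, 115.3]
wrist_force: [-3.4, -2.5, -0.3]
grip_width: 0.459
clock: 7.85
tcp_pos: [0.4049, -0.311, 0.2734]
tcp_rot: [180.0, 0.1, -175.3]
wrist_force: [5.7, 0.9, -6.1]
grip_width: 0.445
42.004489385418736 [ 5.35609191  0.41789624 -4.81213459] [ -5.  13.  41. 116. -10.  54. 136.]
(228, 242, 308, 322) 6.0 4.487911
(244, 258, 294, 308) 0.5 14.228765
(225, 262, 290, 324) 1.25 8.683431
```

View pics/cmp2.png

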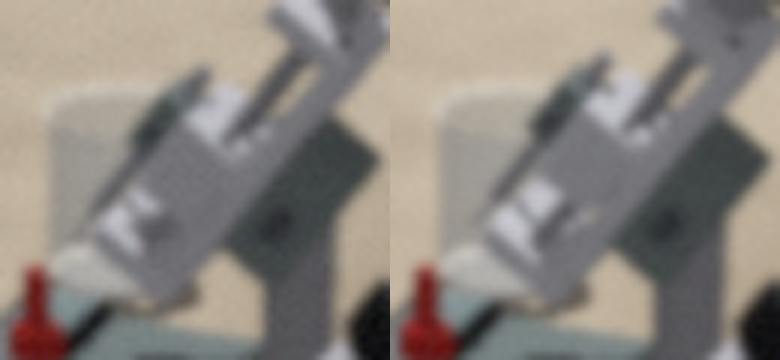

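```bash
python3 -m creep '{"claw":[5.5,5.5,5.5,5.5,5.5,5.5,5.5,5.5,5.5,5.5,5,4,3,3,3,3,3],"xyz":[[0,0,0],[0,0,0],[0,0,0],[0,0,0],[0,0,0],[0,0,0],[0,0,0],[0,0,0],[0,0,0],[0,0,0],[0,0,0],[0,0,0],[0,0,0],[0,0,0],[0,0,0],[0,0,0],[0,0,0]],"spin":[0,0,6,13,20,27,34,41,48,55,62,69,69,69,69,69,69]}' 40
python3 -m creep '{"claw":[3,3,3,3,3,3,3,3,3,3,3,3],"xyz":[[0,0,0],[0,0,0],[0,0,0],[0,0,0],[0,0,0],[0,0,0],[0,0,0],[0,0,0],[0,0,0],[0,0,0],[0,0,0],[0,0,0]],"spin":[-6,-12,-18,-25,-32,-39,-46,-53,-60,-66,-69,-69]}' 40
python3 - <<'E'
from h import *
f0=cv2.imread("pics/side0.png").astype(np.float32)
f1=avg("side",2);np.save("s5.npy",f1)
for b in((228,242,308,322),(244,258,294,308),(225,262,290,324)):
    d,s,e,_=track(f0,f1,box=b,rng=np.arange(-10,20,.25));print(b,s,e)
E
```

```text
clock: 9.37
tcp_pos: [0.4044, -0.3114, 0.2733]
tcp_rot: [180.0, 0.0, 115.5]
wrist_force: [-3.6, -5.9, -0.9]
grip_width: 0.46
clock: 10.37
tcp_pos: [0.4049, -0.311, 0.2733]
tcp_rot: [180.0, 0.1, -175.2]
wrist_force: [6.4, 2.7, -6.2]
grip_width: 0.447
(228, 242, 308, 322) 9.75 4.409467
(244, 258, 294, 308) 15.75 16.798738
(225, 262, 290, 324) 9.0 11.303762
```

```bash
python3 -m creep '{"claw":[6,6,6,6,6,6,6,6,6,6,6,6,6,6,6],"xyz":[[0,0,0],[0,0,0],[0,0,0],[0,0,-3],[0,0,-6],[0,0,-7],[-3,6,-7],[-5,10,-7],[-7,14,-7],[-7,18,-7],[-7,22,-7],[-7,25,-7],[-7,25,-7],[-7,25,-7],[-7,25,-7]],"spin":[0,0,0,0,0,0,6,13,20,27,34,41,48,55,62]}' 40
python3 - <<'E'
from h import *
f=avg("top",5);np.save("t5.npy",f)
f0=np.load("t0.npy")
z=lambda q:cv2.resize(np.clip(q,0,255).astype(np.uint8),None,fx=9,fy=9,interpolation=cv2.INTER_CUBIC)
cv2.imwrite("pics/t5z.png",np.hstack([z(f0[240:300,362:406]),z(f[240:300,362:406])]))
E
```

```text
clock: 11.72
tcp_pos: [0.4547, -0.0519, 0.3432]
tcp_rot: [179.9, -0.0, 133.3]
wrist_force: [0.6, -0.6, 0.6]
grip_width: 0.634
```

View pics/t5z.png

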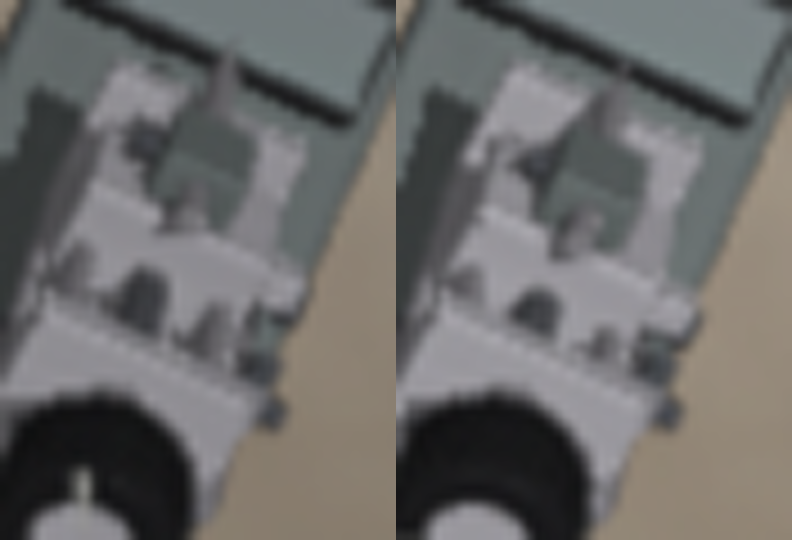

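```bash
python3 - <<'E'
from h import *
f=np.load("t5.npy");f0=np.load("t0.npy")
def z(q): 
    q=(q-40)*1.9;return cv2.resize(np.clip(q,0,255).astype(np.uint8),None,fx=20,fy=20,interpolation=cv2.INTER_LANCZOS4)
im=np.hstack([z(f0[262:292,382:402]),z(f[262:292,382:402])])
for r in range(262,292,5): cv2.putText(im,str(r),(0,(r-262)*20+10),0,.35,(0,0,255))
cv2.imwrite("pics/t5y.png",im)
E
```

```text
(no output)
```

View pics/t5y.png

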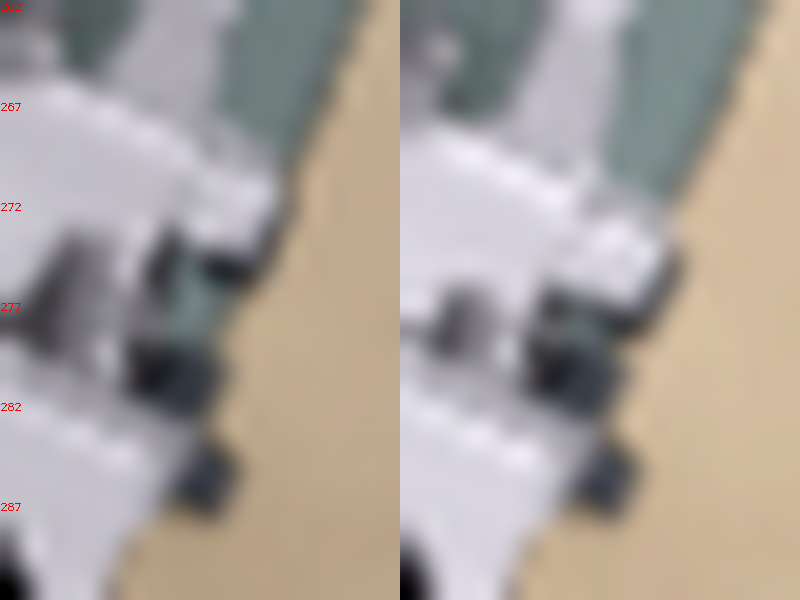

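```bash
cat >> h.py <<'E'
def rect(n,f,s0,s1,y0,y1,h,sc=8):
    "image of plane (axial s up, lateral y) at offset h along e2, mm ranges; rows: s decreasing downward; cols: y from y1(left) to y0"
    a,y,x=axes(float(K["yaw"]));k=K["k"]
    S=np.arange(s1,s0,-1/sc);Y=np.arange(y1,y0,-1/sc)
    P=k+np.add.outer(S,0*Y)[...,None]*a/1000+np.add.outer(0*S,Y)[...,None]*y/1000+h*x/1000
    q=proj(n,P.reshape(-1,3)).reshape(len(S),len(Y),2).astype(np.float32)
    return cv2.remap(f.astype(np.float32),q[...,0],q[...,1],cv2.INTER_CUBIC)
E
python3 - <<'E'
from h import *
a,y,x=axes(float(K["yaw"]));k=K["k"];print(a,y,x)
for s in(-40,-80):
    p=k+a*s/1000; print(s,proj("top",p),(proj("top",p+.001*a)-proj("top",p))[0],(proj("top",p+.001*x)-proj("top",p))[0],(proj("top",p+.001*y)-proj("top",p))[0])
o=[]
for nm in("t0","t5"):
    im=rect("top",np.load(nm+".npy"),-110,-10,-50,30,0,5);im=np.clip((im-40)*1.7,0,255).astype(np.uint8).copy()
    for s in range(-110,-9,10): cv2.putText(im,str(s),(0,int((-10-s)*5)),0,.35,(0,0,255));cv2.line(im,(380,int((-10-s)*5)),(400,int((-10-s)*5)),(0,0,255))
    o.append(im)
cv2.imwrite("pics/rect5.png",np.hstack(o))
E
```

```text
[-0.52317061  0.23512219  0.81915204] [0.40992303 0.91212012 0.        ] [ 0.74716506 -0.33578929  0.57357644]
-40 [[374.54774802 283.5995207 ]] [-0.07130584  0.27233821] [ 0.22323529 -0.41100361] [-0.49300799 -0.23189519]
-80 [[377.28598828 273.14136716]] [-0.06585099  0.2515045 ] [ 0.2159804 -0.4005228] [-0.47390769 -0.22238761]
```

View pics/rect5.png

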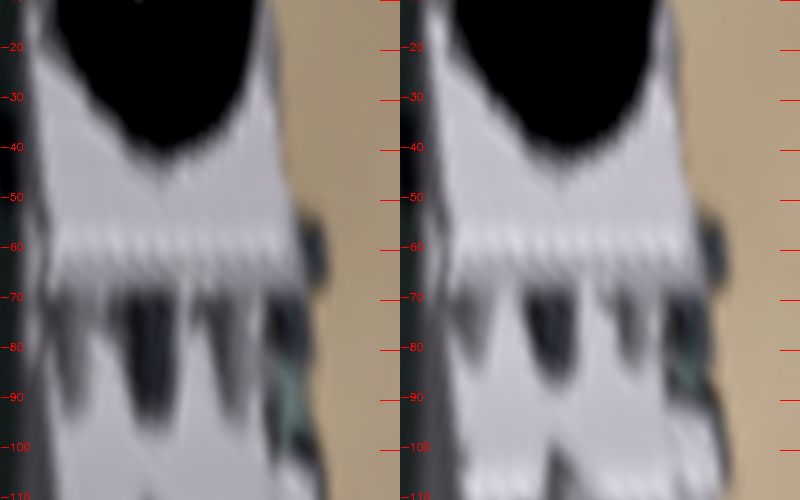

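```bash
python3 - <<'E'
from h import *
f0=np.load("t0.npy")
def z(q,s): 
    q=(q-40)*1.7;return cv2.resize(np.clip(q,0,255).astype(np.uint8),None,fx=s,fy=s,interpolation=cv2.INTER_LANCZOS4)
cv2.imwrite("pics/small.png",z(f0[236:304,252:312],8))
E
```

```text
(no output)
```

View pics/small.png

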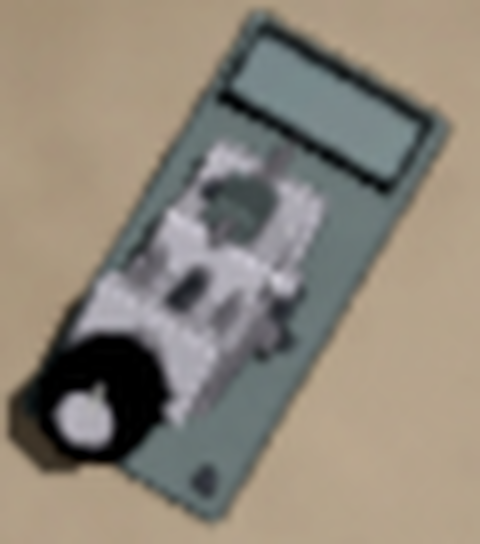

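```bash
python3 - <<'E'
from h import *
f0=np.load("t0.npy")
def z(q,s): 
    q=(q-40)*1.7;return cv2.resize(np.clip(q,0,255).astype(np.uint8),None,fx=s,fy=s,interpolation=cv2.INTER_LANCZOS4)
cv2.imwrite("pics/small2.png",z(f0[264:286,276:296],28))
E
```

```text
(no output)
```

View pics/small2.png

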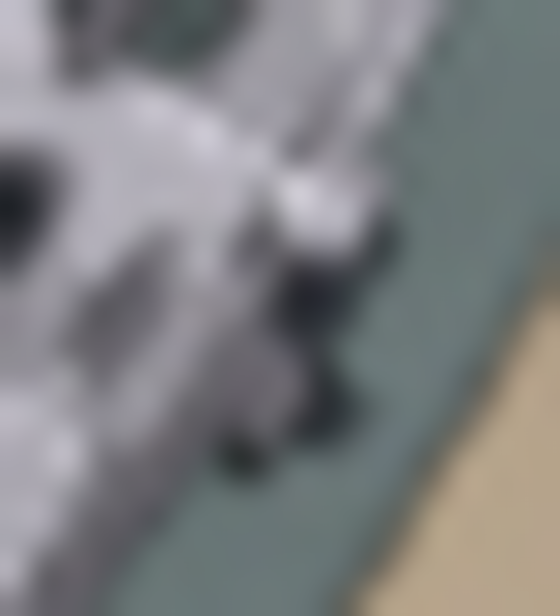

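```bash
python3 -m creep '{"claw":[6,6,6,6,6,6,6,6,6,6,5.5,5,4,3,3,3,3,3,3],"xyz":[[-3,-4.2,0],[-6,-8.4,0],[-9,-12.6,0],[-12,-16.8,0],[-14.4,-20,0],[-15.4,-21.4,0],[-15.4,-21.4,0],[-15.4,-21.4,3],[-15.4,-21.4,6],[-15.4,-21.4,7],[-15.4,-21.4,7],[-15.4,-21.4,7],[-15.4,-21.4,7],[-15.4,-21.4,7],[-15.4,-21.4,7],[-15.4,-21.4,7],[-15.4,-21.4,7],[-15.4,-21.4,7],[-15.4,-21.4,7]],"spin":[5,10,15,18,18,18,18,18,18,18,18,18,18,18,18,18,18,18,18]}' 40
python3 -m creep '{"claw":[3,3,3,3,3,3,3,3,3,3,3,3],"xyz":[[0,0,0],[0,0,0],[0,0,0],[0,0,0],[0,0,0],[0,0,0],[0,0,0],[0,0,0],[0,0,0],[0,0,0],[0,0,0],[0,0,0]],"spin":[-6,-12,-18,-25,-32,-39,-46,-53,-60,-66,-69,-69]}' 40
python3 -m creep '{"claw":[5.5,5.5,5.5,5.5,5.5,5.5,5.5,5.5,5.5,5.5,5,4,3,3,3,3,3],"xyz":[[0,0,0],[0,0,0],[0,0,0],[0,0,0],[0,0,0],[0,0,0],[0,0,0],[0,0,0],[0,0,0],[0,0,0],[0,0,0],[0,0,0],[0,0,0],[0,0,0],[0,0,0],[0,0,0],[0,0,0]],"spin":[0,0,6,13,20,27,34,41,48,55,62,69,69,69,69,69,69]}' 40
python3 -m creep '{"claw":[3,3,3,3,3,3,3,3,3,3,3,3],"xyz":[[0,0,0],[0,0,0],[0,0,0],[0,0,0],[0,0,0],[0,0,0],[0,0,0],[0,0,0],[0,0,0],[0,0,0],[0,0,0],[0,0,0]],"spin":[-6,-12,-18,-25,-32,-39,-46,-53,-60,-66,-69,-69]}' 40
python3 - <<'E'
from h import *
s=robot.read_state();print(s["grip_width"]*94,s["wrist_force"],s["joint_positions"].round())
E
```

```text
clock: 13.55
tcp_pos: [0.4065, -0.3165, 0.2744]
tcp_rot: [179.8, 0.1, 115.5]
wrist_force: [4.6, 1.9, 8.3]
grip_width: 0.456
clock: 14.55
tcp_pos: [0.4113, -0.3121, 0.2748]
tcp_rot: [179.8, 0.6, -175.0]
wrist_force: [32.2, 27.3, -12.0]
grip_width: 0.433
clock: 15.97
tcp_pos: [0.4071, -0.316, 0.2742]
tcp_rot: [179.8, 0.2, 115.8]
wrist_force: [-15.8, -26.4, -13.0]
grip_width: 0.453
clock: 16.97
tcp_pos: [0.4123, -0.3121, 0.2739]
tcp_rot: [180.0, 0.7, -174.7]
wrist_force: [43.9, 21.1, -33.6]
grip_width: 0.419
39.38968157038448 [ 43.86577711  21.12185504 -33.60437419] [  3.  12.  32. 116.  -8.  54. 134.]
```

```bash
python3 -m creep '{"claw":[6,6,6,6,6,6,6,6,6,6,6,6,6,6,6,6,6],"xyz":[[0,0,0],[0,0,0],[0,0,0],[0,0,-3],[0,0,-6],[0,0,-7],[-3,6,-7],[-5,10,-7],[-7,14,-7],[-7,18,-7],[-7,22,-7],[-7,25,-7],[-7,25,-7],[-7,25,-7],[-7,25,-7],[-7,25,-7],[-7,25,-7]],"spin":[0,0,0,0,0,0,6,13,20,27,34,41,48,55,62,62,62]}' 40
python3 - <<'E'
from h import *
f=avg("top",5);np.save("t7.npy",f);s=avg("side",3);np.save("s7.npy",s)
f0=np.load("t0.npy");f5=np.load("t5.npy")
def z(q): 
    q=(q-40)*1.7;return cv2.resize(np.clip(q,0,255).astype(np.uint8),None,fx=13,fy=13,interpolation=cv2.INTER_LANCZOS4)
cv2.imwrite("pics/t7y.png",np.hstack([z(q[252:296,382:402]) for q in(f0,f5,f)]))
F0=cv2.imread("pics/side0.png").astype(np.float32)
for b in((228,242,308,322),(244,258,294,308),(225,262,290,324)):
    d,q,e,_=track(F0,s,box=b,rng=np.arange(-10,32,.25));print(b,q,e)
E
```

```text
clock: 18.38
tcp_pos: [0.4578, -0.0571, 0.3449]
tcp_rot: [179.4, 0.3, 122.8]
wrist_force: [0.8, -0.8, 0.4]
grip_width: 0.641
(228, 242, 308, 322) 16.25 6.4929724
(244, 258, 294, 308) 18.0 15.309018
(225, 262, 290, 324) 16.25 14.157229
```

View pics/t7y.png

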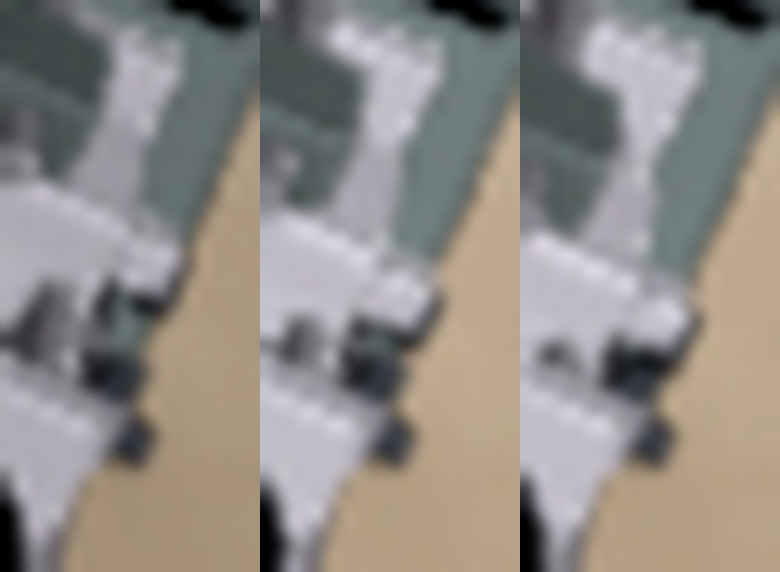

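```bash
python3 - <<'E'
from h import *
a,y,x=axes(float(K["yaw"]));k=K["k"]
f=np.load("t0.npy");sc=14;r0,c0=252,376
im=np.clip((f[r0:r0+44,c0-22:c0+26]-40)*1.7,0,255).astype(np.uint8);c0-=22
im=cv2.resize(im,None,fx=sc,fy=sc,interpolation=cv2.INTER_LANCZOS4)
def P(s,yy,h): return k+(a*s+y*yy+x*h)/1000
for s,col in((-26,(0,0,255)),(-34,(0,255,0)),(-146,(255,0,0))):
    q=proj("top",np.array([P(s,yy,h) for yy,h in((24,18),(-24,18),(-24,-18),(24,-18))]))
    cv2.polylines(im,[(((q-[c0,r0])+.5)*sc-.5).round().astype(np.int32)],True,col)
cv2.imwrite("pics/plate.png",im)
E
```

```text
(no output)
```

View pics/plate.png

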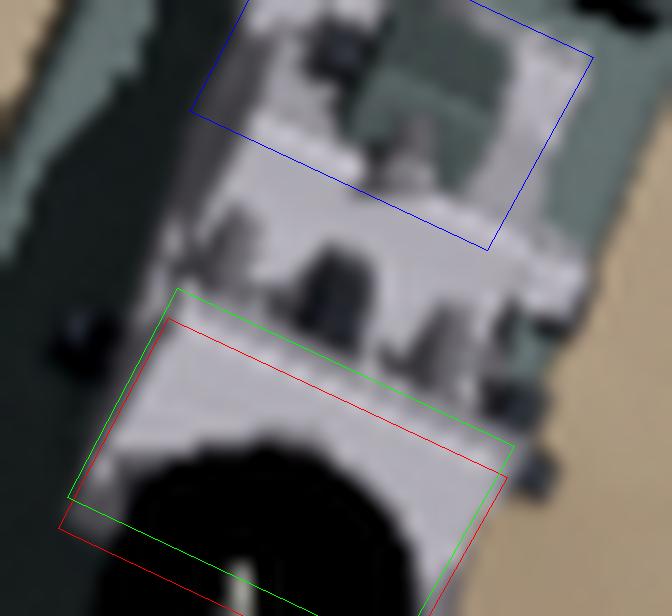

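```bash
cat >> h.py <<'E'
def goto(p,yaw):
    s=robot.read_state();R=__import__("scipy.spatial.transform",fromlist=["Rotation"]).Rotation.from_euler("xyz",s["tcp_rot"],degrees=True).as_matrix()
    print("at",s["clock"],s["tcp_pos"].round(4),s["tcp_rot"].round(1),"F",s["wrist_force"].round(1),"w",round(s["grip_width"]*94,1),"j",s["joint_positions"].round())
    print("xyz cm",(R.T@(np.array(p)-s["tcp_pos"])*100).round(2),"spin",(-(yaw-s["tcp_rot"][2])+180)%360-180)
E
python3 - <<'E'
from h import *
goto([.405,-.311,.2735],115)
E
```

```text
at 18.7833 [ 0.4581 -0.0571  0.3449] [179.4   0.3 123.3] F [ 0.2  0.  -0.5] w 60.3 j [-21.   1.  21. 117.  -0.  62.  33.]
xyz cm [-18.26 -18.46   7.04] spin 8.291266180530727
```

```bash
python3 -m creep '{"claw":[6,6,6,6,6,6,6,6,6,6,6,6,6],"xyz":[[-2.6,-2.6,0],[-5.2,-5.2,0],[-7.8,-7.8,0],[-10.4,-10.4,0],[-13,-13,0],[-15.6,-15.6,0],[-17.5,-17.5,0],[-18.3,-18.5,0],[-18.3,-18.5,2],[-18.3,-18.5,5],[-18.3,-18.5,7],[-18.3,-18.5,7],[-18.3,-18.5,7]],"spin":[4,8,8,8,8,8,8,8,8,8,8,8,8]}' 40
python3 - <<'E'
from h import *
goto([.405,-.311,.2735],115)
E
```

```text
clock: 19.87
tcp_pos: [0.4045, -0.3116, 0.2737]
tcp_rot: [179.4, 0.2, 115.3]
wrist_force: [0.3, -0.7, 0.9]
grip_width: 0.641
at 19.8667 [ 0.4045 -0.3116  0.2737] [179.4   0.2 115.3] F [ 0.3 -0.7  0.9] w 60.2 j [ -1.  12.  36. 116.  -9.  54.  65.]
xyz cm [0.03 0.07 0.02] spin 0.2910921027429936
```

Good position. Close, turn one stroke, then a second one.

```bash
python3 -m creep '{"claw":[4,3,3,3,3,3,3,3,3,3,3,3,3,3,3,3,3,3],"xyz":[[0,0,0],[0,0,0],[0,0,0],[0,0,0],[0,0,0],[0,0,0],[0,0,0],[0,0,0],[0,0,0],[0,0,0],[0,0,0],[0,0,0],[0,0,0],[0,0,0],[0,0,0],[0,0,0],[0,0,0],[0,0,0]],"spin":[0,0,0,0,0,0,-6,-12,-18,-25,-32,-39,-46,-53,-60,-66,-69,-69]}' 50
python3 - <<'E'
from h import *
goto([.405,-.311,.2735],-175)
s=avg("side",2);np.save("s8.npy",s)
F0=cv2.imread("pics/side0.png").astype(np.float32)
for b in((228,242,308,322),(225,262,290,324)):
    d,q,e,_=track(F0,s,box=b,rng=np.arange(-10,32,.25));print(b,q,e)
for b in((216,234,314,330),):
    d,q,e,_=track(np.load("s7.npy"),s,box=b,rng=np.arange(-10,12,.25));print(b,q,e)
E
```

```text
clock: 21.37
tcp_pos: [0.406, -0.3112, 0.2749]
tcp_rot: [180.0, 0.8, -175.5]
wrist_force: [8.1, 5.3, -4.8]
grip_width: 0.435
at 21.3667 [ 0.406  -0.3112  0.2749] [ 180.     0.8 -175.5] F [ 8.1  5.3 -4.8] w 40.9 j [  8.  11.  25. 116.  -6.  54. 131.]
xyz cm [0.1  0.03 0.14] spin -0.47175598788092543
(228, 242, 308, 322) 21.0 5.5734963
(225, 262, 290, 324) 20.75 13.247251
(216, 234, 314, 330) 3.75 12.045214
```

```bash
python3 -m creep '{"claw":[3,3,3,3,3,3,3,3,3,3,3,3],"xyz":[[-0.1,0,0.1],[-0.1,0,0.1],[-0.1,0,0.1],[-0.1,0,0.1],[-0.1,0,0.1],[-0.1,0,0.1],[-0.1,0,0.1],[-0.1,0,0.1],[-0.1,0,0.1],[-0.1,0,0.1],[-0.1,0,0.1],[-0.1,0,0.1]],"spin":[6,12,18,25,32,39,46,53,60,66,69,69]}' 50
python3 - <<'E'
from h import *
goto([.405,-.311,.2735],115)
s=avg("side",2);np.save("s9.npy",s)
F0=cv2.imread("pics/side0.png").astype(np.float32)
for b in((228,242,308,322),(225,262,290,324)):
    d,q,e,_=track(F0,s,box=b,rng=np.arange(-10,32,.25));print(b,q,e)
E
```

```text
clock: 22.47
tcp_pos: [0.4057, -0.3153, 0.2752]
tcp_rot: [179.3, 0.6, 114.9]
wrist_force: [-11.0, -25.8, -1.1]
grip_width: 0.452
at 22.4667 [ 0.4057 -0.3153  0.2752] [179.3   0.6 114.9] F [-11.  -25.8  -1.1] w 42.5 j [ -1.  12.  36. 116.  -9.  54.  65.]
xyz cm [0.42 0.12 0.17] spin -0.0621968216927371
(228, 242, 308, 322) 19.25 4.91314
(225, 262, 290, 324) 19.25 13.007288
```

```bash
python3 -m creep '{"claw":[5.5,5.5,5.5,5.5,5.5,5.5,5.5,5.5,5.5,5.5,5.5,5.5,5.5,5.5],"xyz":[[0,0,0],[0,0,0],[0.4,0.1,0.15],[0.4,0.1,0.15],[0.4,0.1,0.15],[0.4,0.1,0.15],[0.4,0.1,0.15],[0.4,0.1,0.15],[0.4,0.1,0.15],[0.4,0.1,0.15],[0.4,0.1,0.15],[0.4,0.1,0.15],[0.4,0.1,0.15],[0.4,0.1,0.15]],"spin":[0,0,-6,-13,-20,-27,-34,-41,-48,-55,-62,-69,-69,-69]}' 50
python3 -m creep '{"claw":[4,3,3,3,3,3,3,3,3,3,3,3,3,3],"xyz":[[0,0,0],[0,0,0],[0,0,0],[0,0,0],[0,0,0],[0,0,0],[0,0,0],[0,0,0],[0,0,0],[0,0,0],[0,0,0],[0,0,0],[0,0,0],[0,0,0]],"spin":[0,0,0,0,0,6,12,18,25,32,39,46,50,50]}' 50
python3 - <<'E'
from h import *
goto([.405,-.311,.2735],115)
s=avg("side",2);np.save("s10.npy",s)
F0=cv2.imread("pics/side0.png").astype(np.float32)
for b in((228,242,308,322),(225,262,290,324)):
    d,q,e,_=track(F0,s,box=b,rng=np.arange(-10,32,.25));print(b,q,e)
E
```

```text
clock: 23.73
tcp_pos: [0.4051, -0.311, 0.2743]
tcp_rot: [-179.7, 0.9, -176.1]
wrist_force: [0.3, -0.6, 0.2]
grip_width: 0.585
clock: 24.9
tcp_pos: [0.4054, -0.3126, 0.2749]
tcp_rot: [179.6, 1.0, 133.6]
wrist_force: [-1.8, -11.6, 1.8]
grip_width: 0.423
at 24.9 [ 0.4054 -0.3126  0.2749] [179.6   1.  133.6] F [ -1.8 -11.6   1.8] w 39.8 j [  2.  11.  33. 116.  -8.  53.  82.]
xyz cm [0.14 0.08 0.14] spin 18.589284527252516
(228, 242, 308, 322) 16.5 4.0455804
(225, 262, 290, 324) 16.5 12.49571
```

```bash
python3 -m creep '{"claw":[3,3,3,3,3],"xyz":[[0,0,0.1],[0,0,0.1],[0,0,0.1],[0,0,0.1],[0,0,0.1]],"spin":[6,12,18,20,20]}' 50
python3 -m creep '{"claw":[6,6,6,6,6,6,6,6,6,6,6,6,6,6,6],"xyz":[[0,0,0],[0,0,0],[0,0,0],[0,0,-3],[0,0,-6],[0,0,-7],[-4,3.5,-7],[-4,3.5,-7],[3,5,-7],[7,6,-7],[11,8,-7],[14,11,-7],[17,14,-7],[19,17,-7],[20,19,-7]],"spin":[0,0,0,0,0,0,0,0,0,0,0,0,0,0,0]}' 50
python3 - <<'E'
from h import *
goto([.405,-.311,.2735],-175)
f=avg("top",6);np.save("t11.npy",f);s=avg("side",2);np.save("s11.npy",s)
F0=cv2.imread("pics/side0.png").astype(np.float32)
for b in((228,242,308,322),(225,262,290,324)):
    d,q,e,_=track(F0,s,box=b,rng=np.arange(-10,32,.25));print(b,q,e)
def z(q): 
    q=(q-40)*1.7;return cv2.resize(np.clip(q,0,255).astype(np.uint8),None,fx=20,fy=20,interpolation=cv2.INTER_LANCZOS4)
cv2.imwrite("pics/t11y.png",np.hstack([z(np.load(q+".npy")[266:291,384:398]) for q in("t5","t11")]))
E
```

```text
clock: 25.42
tcp_pos: [0.4052, -0.3149, 0.2744]
tcp_rot: [179.3, 1.1, 113.6]
wrist_force: [-3.1, -16.4, -2.5]
grip_width: 0.453
clock: 26.67
tcp_pos: [0.4945, -0.0571, 0.3432]
tcp_rot: [179.2, 1.0, 113.6]
wrist_force: [1.0, -1.3, 0.5]
grip_width: 0.635
at 26.6667 [ 0.4945 -0.0571  0.3432] [179.2   1.  113.6] F [ 1.  -1.3  0.5] w 59.7 j [-24.   5.  24. 113.  -1.  62.  25.]
xyz cm [-19.55 -18.48   7.07] spin -71.36060858958871
(228, 242, 308, 322) 15.0 5.6349797
(225, 262, 290, 324) 15.0 13.807257
```

View pics/t11y.png

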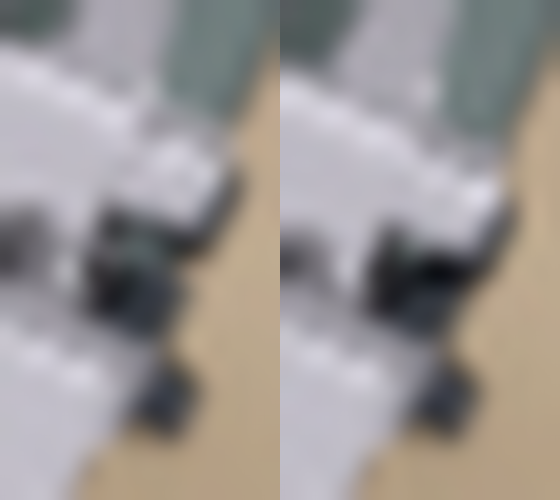

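```bash
python3 - <<'E'
from h import *
f=np.load("t0.npy")
W=np.array([onz("top",252+(u+.5)/8-.5,236+(v+.5)/8-.5,.010) for u,v in((258,10),(450,125),(215,522))])
yw=np.arctan2(*(W[1]-W[2])[[1,0]]);L=np.linalg.norm(W[1]-W[2]);Wd=np.linalg.norm(W[0]-W[1]);print(np.degrees(yw),L,Wd)
sc=.7;c=(W[0]+W[2])/2;a,y,x=axes(yw);bx=np.array([np.cos(yw),np.sin(yw),0])
k=np.array([c[0],c[1],0])+bx*(-.0612*sc)+np.array([0,0,.187*sc]);print(k)
z=16;r0,c0=256,262
im=np.clip((f[r0:r0+36,c0:c0+36]-40)*1.7,0,255).astype(np.uint8)
im=cv2.resize(im,None,fx=z,fy=z,interpolation=cv2.INTER_LANCZOS4)
def P(s,yy,h): return k+(a*s+y*yy+x*h)/1000*sc
def dr(pts,col):
    q=proj("top",np.array([P(*p) for p in pts]));cv2.polylines(im,[(((q-[c0,r0])+.5)*z-.5).round().astype(np.int32)],True,col)
for s,col in((-26,(0,0,255)),(-34,(0,255,0))): dr([(s,24,18),(s,-24,18),(s,-24,-18),(s,24,-18)],col)
for (s,yy,h),col in(((-72,-25.5,2.5),(0,255,255)),((-72,-33,-7),(255,255,0))): dr([(s,yy-1,h),(s,yy+1,h),(s-3,yy,h)],col)
cv2.imwrite("pics/small3.png",im)
p=P(-72,-28,0)
for v in(a,y,x): print((proj("top",p+v*.001)-proj("top",p))[0])
E
```

```text
-29.382969503515685 0.1232779548383581 0.060764072553172
[ 0.42228426 -0.11629923  0.1309    ]
[-0.17616904  0.23596133]
[-0.43435771 -0.25667396]
[ 0.19424827 -0.36913588]
```

View pics/small3.png

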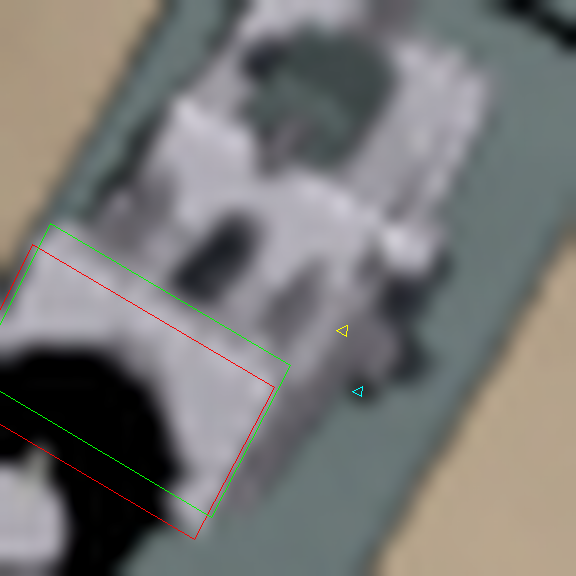

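```bash
python3 - <<'E'
from h import *
rows=np.arange(271,284,.5)
for off in(-1,0,1,2):
    print("off",off)
    for nm in("t0","t5","t11","t7"):
        f=np.load(nm+".npy").astype(np.float32)
        xs=(391.5+off+(279.25-rows)*.26).astype(np.float32)
        v=cv2.remap(f,xs[None],rows.astype(np.float32)[None],cv2.INTER_CUBIC)[0]
        print(nm,v.mean(1).round().astype(int), )
print(rows)
# carriage tracking in top image
f0=np.load("t0.npy")
for nm in("t5","t11","t7"):
    d,q,e,_=track(f0,np.load(nm+".npy"),n="top",box=(262,274,376,395),rng=np.arange(-5,25,.1));print(nm,d,q,e)
    d,q,e,_=track(f0,np.load(nm+".npy"),n="top",box=(266,274,388,396),rng=np.arange(-5,25,.1));print(nm,q,e)
E
```

```text
off -1
t0 [149 148 146 152 149 130 103  84  81  90 102 105 105 104 100  89  76  67
  63  62  66  72  85 102 117 124]
t5 [126 131 137 150 162 164 160 158 153 148 134 111  91  89  94  89  80  72
  67  67  71  77  91 110 125 133]
t11 [111 112 117 125 134 145 155 159 157 156 153 154 146 124  98  73  58  56
  62  66  72  78  90 109 124 132]
t7 [112 112 116 124 131 133 135 144 153 156 156 158 151 135 110  82  63  58
  62  65  72  78  91 110 125 132]
off 0
t0 [154 154 149 147 141 128 106  79  63  69  87  95  99 100  98  92  84  77
  72  69  69  69  75  89 104 112]
t5 [118 126 134 143 152 158 158 157 154 154 145 120  93  79  79  83  85  82
  77  75  74  74  80  96 112 120]
t11 [110 108 109 117 127 132 138 154 163 162 157 157 151 132 104  72  52  52
  64  71  74  75  80  95 112 119]
t7 [110 109 111 117 126 133 139 151 162 164 161 160 153 140 118  88  64  56
  62  68  74  75  80  96 112 120]
off 1
t0 [144 146 139 134 128 120 106  84  68  68  82  93 102 107 108 108 104  95
  87  83  82  84  86  92  96  95]
t5 [107 115 125 130 135 147 156 155 147 139 131 116  97  79  73  85 100  99
  93  91  89 
[... 411 characters left out ...]
93  91  94 107 123 127
 123 122 121 123 126 126 120 106]
t11 [113 116 119 120 121 126 131 137 141 137 127 114 103  95  91  84  81  89
 102 112 119 124 125 126 119 105]
t7 [113 116 119 117 116 122 127 129 128 130 133 128 117 105  96  89  86  84
  90 101 114 123 126 127 120 106]
[271.  271.5 272.  272.5 273.  273.5 274.  274.5 275.  275.5 276.  276.5
 277.  277.5 278.  278.5 279.  279.5 280.  280.5 281.  281.5 282.  282.5
 283.  283.5]
t5 [-0.06390581  0.24407529] 9.799999999999947 8.997541
t5 8.89999999999995 9.349798
t11 [-0.06390581  0.24407529] 14.79999999999993 9.135054
t11 14.299999999999933 10.0695
t7 [-0.06390581  0.24407529] 15.699999999999925 11.173171
t7 15.399999999999928 10.179288
```

```bash
python3 - <<'E'
from h import *
def z(q,s=36): 
    q=cv2.resize(q.astype(np.float32),None,fx=s,fy=s,interpolation=cv2.INTER_CUBIC)
    b=cv2.GaussianBlur(q,(0,0),s*.9);q=q+1.3*(q-b)
    return np.clip((q-20)*1.6,0,255).astype(np.uint8)
f0=np.load("t0.npy")
cv2.imwrite("pics/shp.png",np.hstack([z(f0[268:284,387:398]),z(f0[266:282,279:290])]))
E
```

```text
(no output)
```

View pics/shp.png

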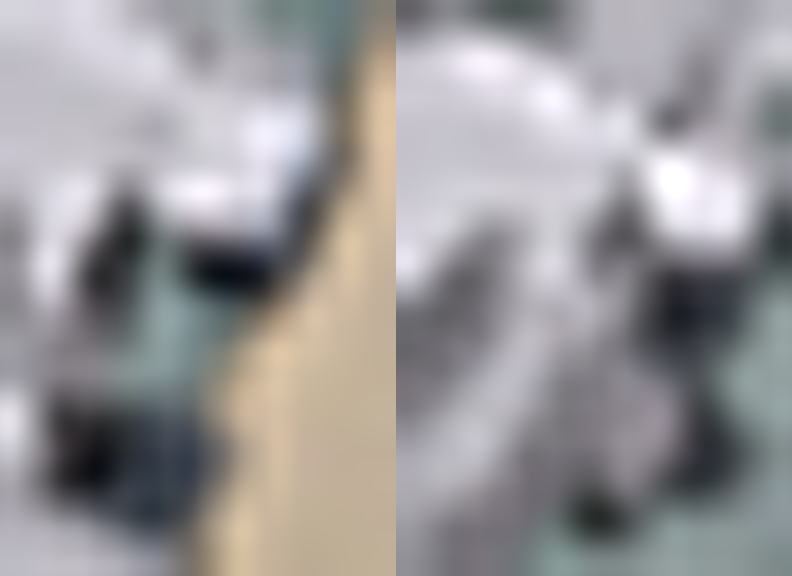

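```bash
python3 - <<'E'
from h import *
goto([.405,-.311,.2735],171)
E
```

```text
at 27.0667 [ 0.4944 -0.0608  0.343 ] [179.3   1.1 113.5] F [ 0.3 -0.6  0.8] w 59.8 j [-24.   5.  25. 113.  -1.  62.  25.]
xyz cm [-19.25 -18.26   7.08] spin -57.51280043418993
```

```bash
python3 -m creep '{"claw":[6,6,6,6,6,6,6,6,6,6,6,6,6,6],"xyz":[[-2.6,-2.6,0],[-5.2,-5.2,0],[-7.8,-7.8,0],[-10.4,-10.4,0],[-13,-13,0],[-15.6,-15.6,0],[-18,-17.5,0],[-19.2,-18.3,0],[-19.2,-18.3,0],[-19.2,-18.3,2],[-19.2,-18.3,5],[-19.2,-18.3,7.1],[-19.2,-18.3,7.1],[-19.2,-18.3,7.1]],"spin":[-6,-12,-18,-24,-30,-36,-42,-48,-54,-57,-57,-57,-57,-57]}' 50
python3 - <<'E'
from h import *
goto([.405,-.311,.2735],171)
E
```

```text
clock: 28.23
tcp_pos: [0.4036, -0.3112, 0.2733]
tcp_rot: [-179.5, 1.1, 170.4]
wrist_force: [-0.0, 0.2, 0.3]
grip_width: 0.637
at 28.2333 [ 0.4036 -0.3112  0.2733] [-179.5    1.1  170.4] F [-0.   0.2  0.3] w 59.9 j [ -1.  11.  35. 117.  -8.  53. 119.]
xyz cm [-0.14  0.04 -0.02] spin -0.5996667265196436
```

```bash
python3 -m creep '{"claw":[4,3,3,3,3,3,3,3,3,3],"xyz":[[-0.1,0,0],[-0.1,0,0],[-0.1,0,0],[-0.1,0,0],[-0.1,0,0],[-0.1,0,0],[-0.1,0,0],[-0.1,0,0],[-0.1,0,0],[-0.1,0,0]],"spin":[0,0,0,0,0,0,5,10,15,15]}' 50
python3 - <<'E'
from h import *
goto([.405,-.311,.2735],171)
s=avg("side",4);np.save("s12.npy",s)
F0=cv2.imread("pics/side0.png").astype(np.float32)
for b in((228,242,308,322),):
    d,q,e,_=track(F0,s,box=b,rng=np.arange(-10,32,.1));print(b,q,e)
    d,q,e,_=track(F0,np.load("s11.npy"),box=b,rng=np.arange(-10,32,.1));print("s11",q,e)
E
```

```text
clock: 29.07
tcp_pos: [0.4056, -0.3113, 0.2742]
tcp_rot: [-179.8, 1.3, 155.1]
wrist_force: [5.4, -2.0, -2.4]
grip_width: 0.399
at 29.0667 [ 0.4056 -0.3113  0.2742] [-179.8    1.3  155.1] F [ 5.4 -2.  -2.4] w 37.5 j [ -3.  12.  38. 117.  -9.  53. 105.]
xyz cm [0.07 0.   0.06] spin -15.856781628233989
(228, 242, 308, 322) 14.499999999999915 4.1676416
s11 14.899999999999913 5.612536
```

```bash
python3 -m creep '{"claw":[3,3,3,3,3],"xyz":[[0,0,0],[0,0,0],[0,0,0],[0,0,0],[0,0,0]],"spin":[5,10,15,17,17]}' 50
python3 - <<'E'
from h import *
goto([.405,-.311,.2735],171)
s=avg("side",4);np.save("s13.npy",s)
F0=cv2.imread("pics/side0.png").astype(np.float32)
d,q,e,_=track(F0,s,box=(228,242,308,322),rng=np.arange(-10,32,.1));print(q,e)
E
```

```text
clock: 29.68
tcp_pos: [0.4063, -0.3126, 0.2744]
tcp_rot: [179.9, 1.5, 138.4]
wrist_force: [10.0, -15.8, -25.5]
grip_width: 0.414
at 29.6833 [ 0.4063 -0.3126  0.2744] [179.9   1.5 138.4] F [ 10.  -15.8 -25.5] w 38.9 j [ -5.  12.  41. 117. -10.  53.  89.]
xyz cm [0.2  0.03 0.09] spin -32.603468923451345
13.399999999999917 4.2429957
```

```bash
python3 -m creep '{"claw":[6,6,6,6,6,6,6,6,6,6,6,6,6,6],"xyz":[[0,0,0],[0,0,0],[0,0,0],[0,0,-3],[0,0,-6],[0,0,-7],[1,4,-7],[3,8,-7],[5,12,-7],[7,16,-7],[9,20,-7],[10.5,24,-7],[10.5,24,-7],[10.5,24,-7]],"spin":[0,0,0,0,0,0,0,0,0,0,0,0,0,0]}' 50
python3 - <<'E'
from h import *
f=avg("top",8);np.save("t14.npy",f);s=avg("side",3);np.save("s14.npy",s)
goto([.405,-.311,.2735],165)
F0=cv2.imread("pics/side0.png").astype(np.float32)
d,q,e,_=track(F0,s,box=(228,242,308,322),rng=np.arange(-10,32,.1));print(q,e)
rows=np.arange(273,284,.5)
for off in(-.5,0,.5,1):
    print("off",off)
    for nm in("t0","t5","t11","t14"):
        f=np.load(nm+".npy").astype(np.float32)
        xs=(391.5+off+(279.25-rows)*.26).astype(np.float32)
        print(nm,cv2.remap(f,xs[None],rows.astype(np.float32)[None],cv2.INTER_CUBIC)[0].mean(1).round().astype(int))
def z(q,s=36): 
    q=cv2.resize(q.astype(np.float32),None,fx=s,fy=s,interpolation=cv2.INTER_CUBIC)
    b=cv2.GaussianBlur(q,(0,0),s*.9);q=q+1.0*(q-b)
    return np.clip((q-20)*1.6,0,255).astype(np.uint8)
cv2.imwrite("pics/shp14.png",np.hstack([z(np.load(n+".npy")[270:286,387:398])[:, :390] for n in("t5","t14")]))
E
```

```text
clock: 31.05
tcp_pos: [0.4859, -0.0581, 0.3421]
tcp_rot: [179.8, 1.5, 138.9]
wrist_force: [0.3, -0.2, 0.1]
grip_width: 0.638
at 31.6 [ 0.4849 -0.0624  0.3422] [179.9   1.5 138.5] F [-0.2 -0.2  0.2] w 60.1 j [-28.   3.  28. 115.  -1.  61.  50.]
xyz cm [-10.29 -23.93   7.09] spin -26.48348306396815
12.999999999999918 6.56438
off -0.5
t0 [147 131 105  79  68  78  94 101 102 102  99  92  82  72  67  65  67  69
  77  94 111 120]
t5 [160 163 160 158 154 151 140 115  92  84  87  88  85  78  72  69  71  74
  83 101 118 128]
t11 [131 138 147 156 158 156 154 156 150 130 101  70  52  53  63  68  72  75
  83 101 118 128]
t14 [145 156 166 168 163 160 154 148 132 106  82  70  69  70  71  71  72  74
  83 101 118 128]
off 0
t0 [141 128 106  79  63  69  87  95  99 100  98  92  84  77  72  69  69  69
  75  89 104 112]
t5 [152 158 158 157 154 154 145 120  93  79  79  83  85  82  77  75  74  74
  80  96 112 120]
t11 [127 132 138 154 163 162 157 157 151 132 104  72  52  52  64  71  74  75
  80  95 112 119]
t14 [143 151 161 165 164 161 155 153 141 116  88  69  63  67  73  75  75  74
  80  96 112 120]
off 0.5
t0 [139 127 107  81  64  66  82  91  97 101 101  99  92  82  75  72  73  74
  78  89 100 105]
t5 [143 154 158 156 151 152 145 123  96  77  73  82  90  86  81  78  79  80
  84  95 107 112]
t11 [125 130 135 153 166 167 160 158 151 134 107  76  56  54  65  72  78  81
  84  95 107 112]
t14 [133 141 149 158 161 159 155 154 146 122  93  70  60  63  72  76  79  80
  84  95 107 112]
off 1
t0 [128 120 106  84  68  68  82  93 102 107 108 108 104  95  87  83  82  84
  86  92  96  95]
t5 [135 147 156 155 147 139 131 116  97  79  73  85 100  99  93  91  89  91
  93  98 103 102]
t11 [123 129 137 154 167 166 155 148 140 128 108  80  61  60  73  81  87  91
  92  98 102 102]
t14 [123 130 138 152 160 158 150 145 137 119  95  71  61  66  79  86  89  91
  93  98 103 102]
```

View pics/shp14.png

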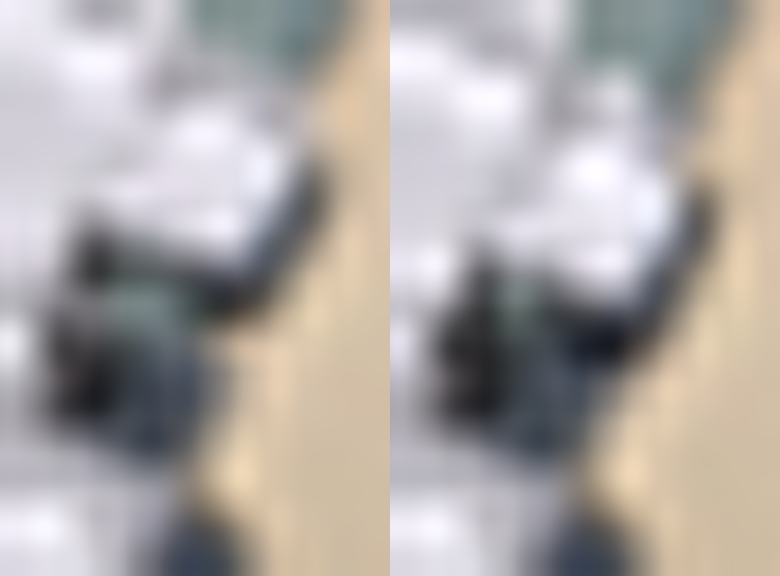

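```bash
python3 -m creep '{"claw":[6,6,6,6,6,6,6,6,6,6,6,6,6],"xyz":[[-1.6,-3.8,0],[-3.2,-7.6,0],[-4.8,-11.4,0],[-6.4,-15.2,0],[-8,-19,0],[-9.5,-22,0],[-10.3,-23.9,0],[-10.3,-23.9,0],[-10.3,-23.9,2],[-10.3,-23.9,5],[-10.3,-23.9,7.1],[-10.3,-23.9,7.1],[-10.3,-23.9,7.1]],"spin":[-6,-12,-18,-24,-29,-29,-29,-29,-29,-29,-29,-29,-29]}' 50
python3 - <<'E'
from h import *
goto([.405,-.311,.2735],168)
E
```

```text
clock: 32.68
tcp_pos: [0.4049, -0.3109, 0.2732]
tcp_rot: [-179.4, 1.3, 167.5]
wrist_force: [-0.6, -0.6, 0.4]
grip_width: 0.638
at 32.6833 [ 0.4049 -0.3109  0.2732] [-179.4    1.3  167.5] F [-0.6 -0.6  0.4] w 60.0 j [ -6.  12.  41. 117. -10.  53. 118.]
xyz cm [-0.01 -0.01 -0.03] spin -0.515883857585294
```

```bash
python3 -m creep '{"claw":[4,3,3,3,3,3,3],"xyz":[[0,0,0],[0,0,0],[0,0,0],[0,0,0],[0,0,0],[0,0,0],[0,0,0]],"spin":[0,0,0,0,0,0,0]}' 50
cat > tr.py <<'E'
from h import *
import sys
goto([.405,-.311,.2735],168)
s=avg("side",4);np.save(sys.argv[1],s)
F0=cv2.imread("pics/side0.png").astype(np.float32)
r=np.arange(-5,25,.1)
print("D",track(F0,s,box=(228,242,308,322),rng=r)[1],"vs s13",track(np.load("s13.npy"),s,box=(224,238,310,326),rng=np.arange(-4,4,.05))[1],"vs s14",track(np.load("s14.npy"),s,box=(224,238,310,326),rng=np.arange(-4,4,.05))[1])
E
python3 tr.py s15.npy
python3 -m creep '{"claw":[3,3,3,3],"xyz":[[0,0,0],[0,0,0],[0,0,0],[0,0,0]],"spin":[5,10,14,14]}' 50
python3 tr.py s16.npy
```

```text
clock: 33.27
tcp_pos: [0.4054, -0.3107, 0.2742]
tcp_rot: [-179.4, 1.4, 167.5]
wrist_force: [-0.8, 5.7, 8.1]
grip_width: 0.404
at 33.2667 [ 0.4054 -0.3107  0.2742] [-179.4    1.4  167.5] F [-0.8  5.7  8.1] w 38.0 j [ -6.  12.  41. 117. -10.  53. 118.]
xyz cm [ 0.03 -0.04  0.07] spin -0.5061352791100546
D 13.599999999999934 vs s13 0.09999999999998543 vs s14 0.34999999999998455
clock: 33.8
tcp_pos: [0.4051, -0.3109, 0.2747]
tcp_rot: [-179.8, 1.5, 153.2]
wrist_force: [-3.6, -1.3, 1.9]
grip_width: 0.399
at 33.8 [ 0.4051 -0.3109  0.2747] [-179.8    1.5  153.2] F [-3.6 -1.3  1.9] w 37.5 j [ -8.  12.  44. 117. -11.  53. 105.]
xyz cm [ 0.01 -0.01  0.12] spin -14.775037705122969
D 12.699999999999939 vs s13 -0.4000000000000128 vs s14 -0.2000000000000135
```

```bash
python3 -m creep '{"claw":[3,3,3],"xyz":[[0,0,0.1],[0,0,0.1],[0,0,0.1]],"spin":[4,6,6]}' 50
python3 tr.py s17.npy
python3 -m creep '{"claw":[6,6,6,6,6,6,6,6,6,6,6,6,6,6],"xyz":[[0,0,0],[0,0,0],[0,0,0],[0,0,-3],[0,0,-6],[0,0,-7],[-1,4,-7],[-1,8,-7],[-1,12,-7],[1,16,-7],[3,20,-7],[5,25,-7],[5,25,-7],[5,25,-7]],"spin":[0,0,0,0,0,0,0,0,0,0,0,0,0,0]}' 50
python3 tr.py s18.npy
python3 - <<'E'
from h import *
f=avg("top",8);np.save("t18.npy",f)
rows=np.arange(273,284,.5)
for off in(0,.5,1):
    print("off",off)
    for nm in("t0","t5","t14","t18"):
        f=np.load(nm+".npy").astype(np.float32)
        xs=(391.5+off+(279.25-rows)*.26).astype(np.float32)
        print(nm,cv2.remap(f,xs[None],rows.astype(np.float32)[None],cv2.INTER_CUBIC)[0].mean(1).round().astype(int))
def z(q,s=36): 
    q=cv2.resize(q.astype(np.float32),None,fx=s,fy=s,interpolation=cv2.INTER_CUBIC)
    b=cv2.GaussianBlur(q,(0,0),s*.9);q=q+1.0*(q-b)
    return np.clip((q-20)*1.6,0,255).astype(np.uint8)
cv2.imwrite("pics/shp18.png",np.hstack([z(np.load(n+".npy")[270:286,387:398])[:, :390] for n in("t14","t18")]))
for a_,b_ in(("t14","t18"),("t5","t18"),("t11","t18")):
    print(a_,track(np.load(a_+".npy"),np.load(b_+".npy"),n="top",box=(264,275,378,396),rng=np.arange(-5,8,.05))[1])
E
```

```text
clock: 34.25
tcp_pos: [0.4055, -0.3113, 0.2743]
tcp_rot: [-179.9, 1.6, 147.5]
wrist_force: [-2.3, -3.8, 5.6]
grip_width: 0.402
at 34.25 [ 0.4055 -0.3113  0.2743] [-179.9    1.6  147.5] F [-2.3 -3.8  5.6] w 37.8 j [ -9.  12.  45. 117. -11.  53. 100.]
xyz cm [ 0.06 -0.    0.08] spin -20.49944487749886
D 12.29999999999994 vs s13 -0.8500000000000112 vs s14 -0.6000000000000121
clock: 35.62
tcp_pos: [0.496, -0.0672, 0.3423]
tcp_rot: [-180.0, 1.5, 148.1]
wrist_force: [0.7, 0.4, -0.2]
grip_width: 0.637
at 35.6167 [ 0.496  -0.0672  0.3423] [-180.     1.5  148.1] F [ 0.7  0.4 -0.2] w 59.9 j [-33.   5.  35. 114.  -2.  61.  61.]
xyz cm [ -4.98 -25.5    7.03] spin -19.914228030279418
D 11.99999999999994 vs s13 -1.3500000000000094 vs s14 -1.0000000000000107
off 0
t0 [141 128 106  79  63  69  87  95  99 100  98  92  84  77  72  69  69  69
  75  89 104 112]
t5 [152 158 158 157 154 154 145 120  93  79  79  83  85  82  77  75  74  74
  80  96 112 120]
t14 [143 151 161 165 164 161 155 153 141 116  88  69  63  67  73  75  75  74
  80  96 112 120]
t18 [141 155 163 154 142 144 144 136 116  88  66  63  71 
[... 178 characters left out ...]
6  77  73  82  90  86  81  78  79  80
  84  95 107 112]
t14 [133 141 149 158 161 159 155 154 146 122  93  70  60  63  72  76  79  80
  84  95 107 112]
t18 [138 151 159 152 138 136 138 133 118  91  69  67  74  76  78  78  78  80
  84  95 107 112]
off 1
t0 [128 120 106  84  68  68  82  93 102 107 108 108 104  95  87  83  82  84
  86  92  96  95]
t5 [135 147 156 155 147 139 131 116  97  79  73  85 100  99  93  91  89  91
  93  98 103 102]
t14 [123 130 138 152 160 158 150 145 137 119  95  71  61  66  79  86  89  91
  93  98 103 102]
t18 [135 145 152 152 142 134 128 124 115  94  75  72  81  84  88  89  88  90
  93  98 103 102]
t14 -0.15000000000001723
t5 2.6999999999999726
t11 -3.1500000000000066
```

View pics/shp18.png

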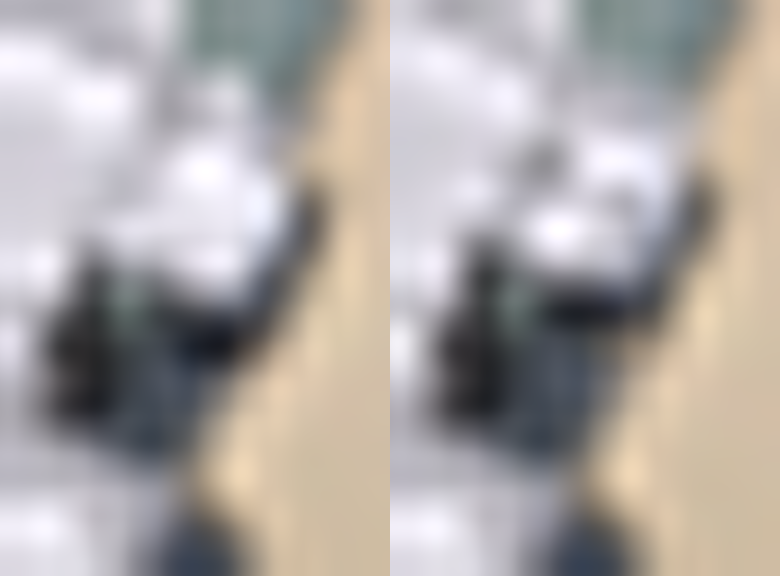

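```bash
python3 - <<'E'
from h import *
f0=np.load("t0.npy");f=np.load("t18.npy")
cv2.imwrite("pics/fin.png",f.astype(np.uint8))
for n,(r0,r1,c0,c1) in dict(dropper=(226,250,326,352),beaker=(236,276,414,460)).items():
    (dx,dy),r=cv2.phaseCorrelate(f0[r0:r1,c0:c1].mean(2).astype(np.float64),f[r0:r1,c0:c1].mean(2).astype(np.float64));print(n,round(dx,2),round(dy,2),round(r,2))
E
```

```text
dropper 0.61 0.04 1.02
beaker 0.01 -0.02 1.0
```

View pics/fin.png

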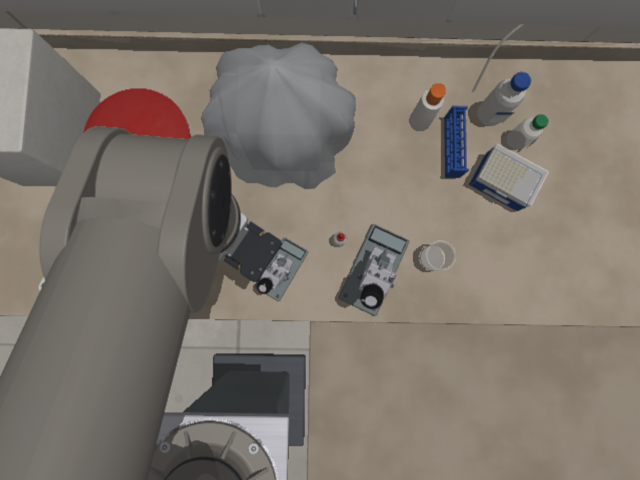

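```bash
python3 -c "
from station import robot
print(robot.read_state()['clock']);robot.finish_job()"
```

```text
36.2167
the job is handed in; nothing more can be done
```

I handed the job in at 36.2 s. The carriage is at the index to the best I could see, but I could not confirm it is within the 1.5 mm tolerance.

**What I did:** I turned only the larger positioner's knob, by pinching it and twisting the vertical tool in repeated strokes. The base measured about 178 x 85 mm, so it is the one described. I withdrew the carriage to about 21 mm above its start. I then fed it down clockwise in several strokes, let go and moved the arm clear.

**What the last checks showed:**
- **Height:** the carriage stands about 12.0 mm above its start by the side camera, and about 12.2 to 12.4 mm by most of the top-view measures. One top-view tracking result, against the previous picture, disagreed. It showed only 0.15 mm of the last movement, against about 1 mm from the side camera.
- **Level with the index:** I put the index at about 12.3 mm above the start, give or take roughly 1.5 mm. The top camera resolves only about 0.27 px per mm there and cannot show the gap between the two pointer tips. In the last picture the tips appear to meet.
- **Withdrawal past the index:** 21 mm up is more than 3 mm past the index even for the largest offset given (17 mm).
- **Backlash:** the last turn was clockwise and moved the carriage down, and it did not creep back up after I let go. I did not measure the play itself.
- **Bystanders:** the beaker did not move. The dropper's image shifted 0.6 px sideways (about 1 mm), and I don't know why. The arm hid the cup in the last picture, so I could not check it.

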